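# Unload the swing cradle and send the wide sleeves down the chute

## Robot

A 7-joint arm with a two-finger parallel gripper is mounted at the origin on the work surface. World frame = base frame: x ahead of the robot, y to its left, z up, the work surface at z = 0. Lengths are in mm, angles in degrees, forces in N, time in s.
With the tool pointing down it reaches from about 350 to 900 mm from the base axis. Payload 8.1 kg.
Tool frame: the origin (TCP) lies midway between the tips of the shut fingers; the grasp point (between the pads) lies 19 mm behind it (robot.grip_point_offset is the distance from the TCP to the grasp point, in mm); z points along the fingers, y is the direction in which the jaws open and shut (so a half turn about z gives the same grasp; the last joint's range is limited). The gripper opens to 92 mm and grips with 3 to 60 N. Pads are 19 mm wide; open, the fingers measure 130 mm over their backs; the gripper's body (75 mm by 190 mm) begins 47 mm behind the grasp point.
Start: joints at [-73.831, 24.895, 1.432, 90.138, -0.665, 64.973, -4.303], TCP at [234.636, 579.299, 226.742] pointing down, gripper open.
Joint ranges: [-149.89, 149.89], [-25.12, 119.58], [-72.63, 75.52], [4.76, 147.25], [-75.54, 255.54], [6.69, 114.76], [-157.13, 157.13]. Speed limits (degrees/s): [127.2, 127.2, 172.46, 172.46, 180, 180, 180].

## Interface

Orientations are given as [roll, pitch, yaw] about the fixed x, y, z axes, in that order (R = Rz(yaw) Ry(pitch) Rx(roll)).
In Python, from cell import robot gives the robot as it stands. The module is installed in compiled form; this text tells all that it offers.
- The arm moves only by the shell command python3 -m creep 'ROWS' [FORCE]. ROWS is JSON, a list that holds one entry, the list of rows, each a list of 7 numbers: the shift along the tool's x, y, z in m, then the turn, a rotation vector about the tool's x, y, z in rad, then the finger opening in m, from 0 to 0.0918. A call has 1 to 8 rows; each row shifts and turns the commanded pose from where the row before left it, along the tool's axes as they then stand; what a row does not reach is not made up. A row lasts 1/12 s, in which the tool goes at most 41.7 mm and 7.16 degrees, less where a joint would pass 70% of its speed; a pose out of reach is approached as far as the arm can. A call with a gripper value outside its range is refused whole. The fingers move at their own pace and stop on an object; FORCE is the grip in N (left out, the last holds). Time passes only in rows, so rows that do not move let the fingers close. It gives the time, the measured TCP pose, the force and the opening at its end, in the units of the state.
- robot.state(): the state, without advancing time (a new reading comes with each control period).
- robot.read_camera(name): name is "side" or "top" or "wrist"; returns the picture (420x560x3 uint8, red, green, blue); there is no depth.
- robot.camera_info(name): a dict with "mtx" (3x3 intrinsics, pixels), "R" (3x3) and "t" (3): a world point X has camera coordinates R X + t; the wrist camera has in their place "tool_from_camera" (4x4, takes a point from camera to tool coordinates, whose origin is the TCP and whose axes are the flange's). Camera axes: x right, y down, z forward; pixel columns grow to the right and rows downward; lengths in mm; the calibration is good to about 2 mm. A picture is of the moment at which its call begins: read the wrist's pose just before it. camera_info takes no time and is no camera call.
- robot.close_job(): hands the job in, once; it reports no verdict.
Trained networks look in the newest picture that a camera, given by its name, has taken for a name from the list of things; names that differ only in an ending like _2 or _b are one class to them, and where a whole thing is asked for, a point or a joint stands for the part that bears it (a point fixed in the world has none). Each returns a list of dicts, best first, with "confidence" (0 to 1); they miss things now and then, are a little off and sometimes report something else, mostly with a low value. They report only what shows in the picture. A call takes as long as a camera call. They do not tell look-alikes from the thing itself.
- robot.cut_out(camera, target): "mask" (420x560 bool, what is visible of it) and "pixel" ([column, row] in pixels, amid what is visible of it).
- robot.mark_of(camera, target): "pixel" ([column, row] in pixels: a listed point, or the origin of a listed thing).
The state is a dict: "time_s": time; "joint_pos": joint angles; "qd": joint speeds; "joint_efforts": joint torques, N m; "tool_pos": TCP position; "eef_rot": TCP orientation; "force": force on the tool from outside, world axes, zero at the start; "moment": the same for the moment, N m; "grip_width": opening from 0.0 (shut) to 1.0 (fully open).
Only numpy, scipy, OpenCV 4.12 (cv2) and the standard library are available. Lean on these libraries where they do the work, as an engineer would, in place of code of your own. Each camera call takes 0.05 s, during which the arm holds its last target. There are 200 camera calls.

## Task

A washed batch hangs in the swing cradle: first lift the cradle straight up off its trunnion stand without letting it swing over or catch in the slots, and stand it lengthwise in the middle of the rubber mat. Then put every wide (52 mm) spacer sleeve, both those in the cradle and those standing on the bench, into the chute behind the shut gate, and once they are all there squeeze the gate lever against its fixed grip until they have all dropped into the tote, then let the lever spring back. The slim (38 mm) sleeves stay behind, in the cradle or on the bench, and the canister, shaft, lenses and flange are not to be disturbed.

Things in the scene. Friction and masses are not known exactly. Their poses are not given: they have to be found in the camera images.
- cradle_grip (a point): Dark grip at the top of the cradle's flat upright centre web: 10 mm thick (x), 34 mm wide (y). This point is on the web's mid-plane, 80 mm above the cradle's underside, 12 mm below the web's top and 6 mm above the tops of the sleeves; pinch the web across x. z is up when level, y along the trunnion pins. At the start it is 8 mm above the pins' axis.
- cradle: Aluminium swing cradle: trough 74 (x) by 302 mm (y), walls 30 mm high, 0.7 kg full; origin at the centre of its underside. A 10 mm trunnion pin sticks out 34 mm at each end along y, 72 mm above the underside (370 mm over both); they just lie in the slots and it swings on them. Four pockets along y, at -115, -50, 50 and 115 mm, hold sleeves upright on a floor 4 mm above the underside.
- slot_centre (a point): On the trunnion stand, midway between its uprights at the height where the pins lie (125 mm above the bench). The uprights are 344 mm apart along y, each with an upward-open slot 13 mm wide; the slots' tops are 22 mm above this point, so the pins are clear once the cradle has risen 30 mm. y is the trunnion axis.
- stand: The fixed green trunnion stand; origin at the centre of its underside, y along the trunnion axis; base plate 100 mm (x) by 400 mm (y), 10 mm thick; uprights 147 mm high.
- mat: Fixed black rubber drain mat on the bench, 200 mm (x) by 420 mm (y), 4 mm thick. The origin is the centre of its underside on the bench; y is its long direction, along which the cradle's y should lie, either way round. With the cradle standing on it cradle_grip is 84 mm above the bench.
- chute_floor (a point): Middle of the fixed chute's floor, 185 mm above the bench. Axes level (z up): y points down the chute, which slopes 25 degrees, x across. Trough 144 mm wide inside, y from -118 to +118 mm, open at the upper end, side walls 60 mm. The floor is slippery (friction 0.2): a sleeve let go in it slides or tumbles to the gate, a plate 55 mm high across the lower end; any pose behind it will do.
- gate_lever (a joint): Angle of the spring-return gate lever: 0 at rest (gate shut), 0.20 rad fully squeezed towards the fixed grip (gate sunk just below the chute floor). The gate sinks in proportion to the angle, so squeeze it all the way. Squeezing at the height of gate_grip takes about 4 N to start and 7 N to hold fully, a little more with sleeves leaning on the gate; it springs back when let go.
- gate_grip (a point): Centre-line of the fixed black upright grip beside the chute, 130 mm above the bench; axes as chute_floor. Grip 24 (x) by 16 mm (y), top 22 mm above. The steel lever, 22 (x) by 6 mm (y), stands 33 mm away towards -y (44 mm over both), top 35 mm above this point, pivot 100 mm below; fully squeezed it is 20 mm nearer (24 mm over both). Take both between the fingers from above.
- tote: Fixed open steel tote on the bench under the chute's lower end, 250 mm (x) by 280 mm (y), 95 mm high, walls 4 mm. The origin is the centre of its underside.
- canister: Bystander: dented drum-shaped instrument canister, 98 mm diameter, 123 mm high, standing; origin at the centre of its underside.
- rotor_shaft: Bystander: steel rotor shaft lying along its x, 230 mm long, 32 mm thick; origin under its middle.
- lens1: Bystander: amber glass indicator lens in a brass bezel, 80 mm diameter, 20 mm high; origin at the centre of its underside.
- lens2: Bystander: a second amber lens, the same.
- flange: Bystander: cast-aluminium mounting flange, 120 mm diameter, 42 mm high; origin at the centre of its underside.
- wide1_mid (a point): Bored steel spacer sleeve, wide: 52 mm outside diameter, 70 mm long, 90 g nominal. This point is its centre, half-way along; z is its long axis (upright when it stands, 35 mm above what it stands on). Starts upright in one of the four pockets of the cradle (any pocket).
- wide2_mid (a point): Bored steel spacer sleeve, wide: 52 mm outside diameter, 70 mm long, 90 g nominal. This point is its centre, half-way along; z is its long axis (upright when it stands, 35 mm above what it stands on). Starts upright in one of the four pockets of the cradle (any pocket). May be absent.
- wide3_mid (a point): Bored steel spacer sleeve, wide: 52 mm outside diameter, 70 mm long, 90 g nominal. This point is its centre, half-way along; z is its long axis (upright when it stands, 35 mm above what it stands on). Starts standing on the bench top beyond the mat. May be absent.
- wide4_mid (a point): Bored steel spacer sleeve, wide: 52 mm outside diameter, 70 mm long, 90 g nominal. This point is its centre, half-way along; z is its long axis (upright when it stands, 35 mm above what it stands on). Starts standing on the bench top beyond the mat. May be absent.
- slim1_mid (a point): Bored steel spacer sleeve, slim: 38 mm outside diameter, 70 mm long, 70 g nominal. This point is its centre, half-way along; z is its long axis (upright when it stands, 35 mm above what it stands on). Starts upright in one of the four pockets of the cradle (any pocket).
- slim2_mid (a point): Bored steel spacer sleeve, slim: 38 mm outside diameter, 70 mm long, 70 g nominal. This point is its centre, half-way along; z is its long axis (upright when it stands, 35 mm above what it stands on). Starts upright in one of the four pockets of the cradle (any pocket).
- slim3_mid (a point): Bored steel spacer sleeve, slim: 38 mm outside diameter, 70 mm long, 70 g nominal. This point is its centre, half-way along; z is its long axis (upright when it stands, 35 mm above what it stands on). Starts standing on the bench top beyond the mat.
Not all that is in view belongs to the job. What is shaped like the part that bears wide3_mid but orange or yellow is not meant.

How it is judged:
By the outcome, as a careful person would: the job done as asked, in the order asked, and still so for the second after the job is handed in, with the robot touching nothing.
Of wide2, wide3, wide4 only 1 to 3 are there at a start; the rules pass over those that are not, and their reading is None.
At some moment in a run one of wide3, wide4, slim3 may be knocked a few centimetres aside while the robot is not near it.
It also fails if it takes over 210 s, if anything falls off the work surface, if the arm or the gripper's body presses on something with over 40 N, if the wrist force passes 120 N, or if a joint passes its speed limit or range.

## Working session

There is one attempt and no reset: what is moved stays moved. The work goes in short steps, Python scripts to look and compute and a shell command to move; the robot and the scene stay as the last step left them, time stands still between calls to the robot, and variables do not carry over. Pictures are saved under pics/ and viewed, about 12 in all and at most 16, crops included, and the job is handed in when it is done.

```bash
mkdir -p pics; ls; python3 - <<'E'
from cell import robot
import cv2,numpy as np
s=robot.state();print({k:np.round(v,2) for k,v in s.items()})
for c in("side","top","wrist"):
    im=robot.read_camera(c);cv2.imwrite(f"pics/{c}0.png",im[:,:,::-1])
    i=robot.camera_info(c);print(c,{k:np.round(v,3).tolist() for k,v in i.items()})
a=cv2.imread("pics/side0.png");b=cv2.imread("pics/top0.png")
cv2.imwrite("pics/a0.png",cv2.resize(np.vstack([a,b]),(0,0),fx=.71,fy=.71) if 0 else b)
E
```

```text
pics
{'time_s': np.float64(0.0), 'joint_pos': array([-73.83,  24.93,   1.43,  90.19,  -0.66,  64.97,  -4.3 ]), 'qd': array([-0.04, -0.1 ,  0.07,  0.05, -0.01, -0.09, -0.12]), 'joint_efforts': array([ 0.000e+00, -6.678e+01,  9.900e-01, -3.145e+01, -6.000e-02,
        4.000e-02,  0.000e+00]), 'tool_pos': array([234.5 , 578.8 , 225.96]), 'eef_rot': array([-1.7991e+02,  1.0000e-02,  1.5794e+02]), 'force': array([-0.49,  0.49,  0.47]), 'moment': array([ 0.01, -0.03, -0.  ]), 'grip_width': np.float64(1.0)}
side {'mtx': [[380.961, 0.0, 279.564], [0.0, 380.961, 207.083], [0.0, 0.0, 1.0]], 'R': [[0.832, -0.555, -0.019], [-0.337, -0.478, -0.811], [0.441, 0.681, -0.584]], 't': [-460.093, 272.27, 1162.616]}
top {'mtx': [[425.236, 0.0, 284.59], [0.0, 425.236, 202.736], [0.0, 0.0, 1.0]], 'R': [[0.02, -1.0, 0.015], [-0.998, -0.021, -0.065], [0.065, -0.014, -0.998]], 't': [-16.773, 557.35, 1399.76]}
wrist {'mtx': [[305.206, 0.0, 277.161], [0.0, 305.206, 210.902], [0.0, 0.0, 1.0]], 'tool_from_camera': [[0.0, -0.955, -0.297, 80.189], [1.0, 0.0, 0.001, -0.882], [-0.001, -0.297, 0.955, -157.738], [0.0, 0.0, 0.0, 1.0]]}
```

View pics/top0.png

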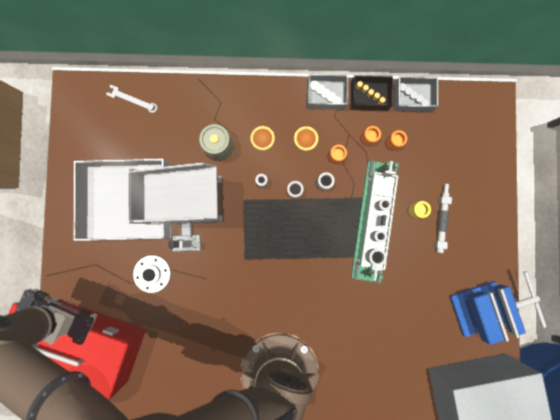

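View pics/side0.png

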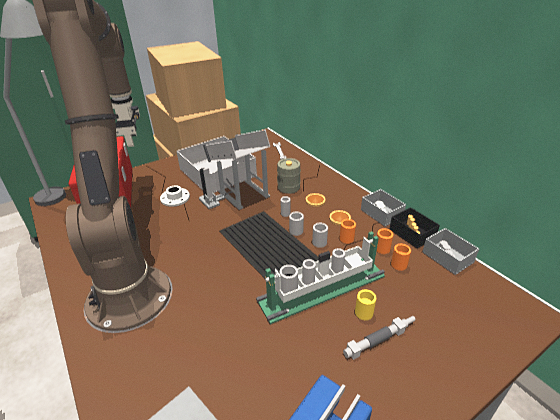

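Top view: green stand with cradle at about (375,220), mat (303,228), chute (178,190) over the tote (120,200), lever (185,240), and bench sleeves at (262,180), (295,189), (326,181). Decoys are orange at (338,154), (372,134), (398,139) and yellow at (422,210).

```bash
cat > h.py <<'E'
from cell import robot
import numpy as np, cv2
from scipy.spatial.transform import Rotation as Rn
def cam(c):
    i=robot.camera_info(c);K=np.array(i["mtx"])
    if c!="wrist": return K,np.array(i["R"]),np.array(i["t"])
    s=robot.state();T=np.eye(4);T[:3,:3]=Rn.from_euler("xyz",s["eef_rot"],degrees=True).as_matrix();T[:3,3]=s["tool_pos"]
    M=np.linalg.inv(T@np.array(i["tool_from_camera"]));return K,M[:3,:3],M[:3,3]
def ray(C,px):
    K,R,t=C;d=R.T@np.linalg.inv(K)@[px[0],px[1],1];return -R.T@t,d
def onz(C,px,z):
    o,d=ray(C,px);return o+d*(z-o[2])/d[2]
def proj(C,X):
    K,R,t=C;p=K@(R@np.asarray(X,float)+t);return p[:2]/p[2]
def tri(C1,p1,C2,p2):
    o,d=ray(C1,p1);q,e=ray(C2,p2);s=np.linalg.lstsq(np.c_[d,-e],q-o,rcond=None)[0]
    a,b=o+d*s[0],q+e*s[1];return (a+b)/2,np.linalg.norm(a-b)
def need(target,yaw=None):
    """shift in tool axes (mm) to bring grasp point to target, and turn about tool z (rad)"""
    s=robot.state();R=Rn.from_euler("xyz",s["eef_rot"],degrees=True).as_matrix()
    g=s["tool_pos"]-R[:,2]*robot.grip_point_offset
    print("grasp pt",np.round(g,1),"rot",np.round(s["eef_rot"],2),"shift tool mm",np.round(R.T@(np.asarray(target)-g),1))
    if yaw is not None:
        d=(yaw-s["eef_rot"][2]+90)%180-90;print("turn about tool z rad",round(-np.radians(d),4))
def save(c,name,box=None,f=1):
    im=robot.read_camera(c)[:,:,::-1]
    if box: im=im[box[1]:box[3],box[0]:box[2]]
    cv2.imwrite("pics/"+name,cv2.resize(im,None,fx=f,fy=f,interpolation=cv2.INTER_CUBIC))
E
python3 - <<'E'
from h import *
T,S=cam("top"),cam("side")
robot.read_camera("top");robot.read_camera("side")
for n,z in [("cradle_grip",133),("slot_centre",125),("stand",0),("mat",0),("chute_floor",185),("gate_grip",130),("tote",0),("wide1_mid",None),("slim1_mid",None)]:
    for c,C in(("top",T),("side",S)):
        for r in robot.mark_of(c,n)[:6]:
            zz=[z] if z is not None else [35,92]
            print(n,c,np.round(r["pixel"],1),round(r["confidence"],2),*[np.round(onz(C,r["pixel"],q)[:2],1) for q in zz])
E
```

```text
cradle_grip top [383.4 218.3] 0.92 [ 508.7 -307.7]
cradle_grip side [324.3 257.4] 0.57 [ 501.9 -312.8]
slot_centre side [237.3 153.1] 0.45 [612.3 412. ]
stand top [378.3 220.6] 0.86 [ 505.  -323.3]
stand side [319.3 290.3] 0.83 [ 491.9 -311.4]
stand side [334.2 259.7] 0.17 [ 616.8 -234.3]
mat top [309.4 226.7] 0.92 [479.7 -90.7]
mat side [273.8 248.1] 0.57 [482.4 -70. ]
chute_floor top [176.6 196.5] 0.8 [558.3 314.1]
chute_floor side [233.8 151.1] 0.58 [558.1 331.3]
chute_floor side [322.9 275.6] 0.21 [ 419.8 -404. ]
gate_grip top [169.  244.3] 0.64 [416.2 345. ]
gate_grip top [304. 140.] 0.17 [746.6 -60. ]
gate_grip top [292.5 191.9] 0.17 [584.2 -27.4]
gate_grip side [201.8 174.9] 0.7 [407.7 324.5]
tote top [130.9 200.2] 0.6 [556.4 511.2]
tote top [325.2 180.8] 0.29 [ 636.3 -141.8]
tote side [216.9 173.1] 0.68 [547.5 510.7]
tote side [298.7 221.4] 0.29 [642.4   2.5]
wide1_mid top [374.5 254.8] 0.59 [ 391.7 -303.3] [ 394.7 -290.3]
wide1_mid top [308.4 141.3] 0.56 [763.1 -80.1] [750.9 -76.3]
wide1_mid side [286.2 279.4] 0.88 [ 415.6 -243.8] [ 385.4 -288.6]
slim1_mid top [383.4 204.2] 0.49 [ 558.6 -331.7] [ 554.8 -317.6]
slim1_mid side [336.9 261. ] 0.66 [ 594.2 -270.6] [ 552.1 -313.7]
slim1_mid side [215.1 173.8] 0.26 [515.4 453.8] [478.5 362.5]
```

```bash
r='[-0.0244,-0.03,0,0,0,0,0.0918]'; python3 -m creep '[[[0,0,-0.04,0,0,0,0.0918],[0,0,-0.04,0,0,0,0.0918],[0,0,-0.04,0,0,0,0.0918],[-0.0244,-0.03,0,0,0,0,0.0918],[-0.0244,-0.03,0,0,0,0,0.0918],[-0.0244,-0.03,0,0,0,0,0.0918],[-0.0244,-0.03,0,0,0,0,0.0918],[-0.0244,-0.03,0,0,0,0,0.0918]]]' 20
python3 -m creep '[[[-0.0244,-0.03,0,0,0,0,0.0918],[-0.0244,-0.03,0,0,0,0,0.0918],[-0.0244,-0.03,0,0,0,0,0.0918],[-0.0244,-0.03,0,0,0,0,0.0918],[-0.0244,-0.03,0,0,0,0,0.0918],[-0.0244,-0.03,0,0,0,0,0.0918],[-0.0244,-0.03,0,0,0,0,0.0918],[-0.0244,-0.03,0,0,0,0,0.0918]]]'
python3 -m creep '[[[-0.0244,-0.03,0,0,0,0,0.0918],[-0.0244,-0.03,0,0,0,0,0.0918],[-0.0244,-0.03,0,0,0,0,0.0918],[-0.0244,-0.03,0,0,0,0,0.0918],[-0.0244,-0.03,0,0,0,0,0.0918],[-0.0244,-0.03,0,0,0,0,0.0918],[-0.0244,-0.03,0,0,0,0,0.0918],[-0.0244,-0.03,0,0,0,0,0.0918]]]'
```

```text
time_s: 1.82
tool_pos: [291.7, 392.6, 346.8]
eef_rot: [180.0, 0.0, 158.0]
force: [1.3, 0.0, 1.0]
grip_width: 1.001
time_s: 2.48
tool_pos: [382.3, 96.7, 347.0]
eef_rot: [179.9, 0.0, 157.9]
force: [1.7, 0.2, -0.3]
grip_width: 0.997
time_s: 3.15
tool_pos: [473.3, -198.8, 347.1]
eef_rot: [180.0, 0.1, 158.0]
force: [1.5, 1.1, 0.1]
grip_width: 0.998
```

```bash
python3 -m creep '[[[-0.0244,-0.03,0,0,0,0,0.0918],[-0.0244,-0.03,0,0,0,0,0.0918],[-0.0244,-0.03,0,0,0,0,0.0918],[0,0,0,0,0,-0.105,0.0918],[0,0,0,0,0,-0.105,0.0918],[0,0,0,0,0,0,0.0918],[0,0,0,0,0,0,0.0918]]]'
python3 - <<'E'
from h import *
print(np.round(robot.state()["joint_pos"],1))
C=cam("wrist");im=robot.read_camera("wrist");cv2.imwrite("pics/w1.png",im[:,:,::-1])
for n,z in [("cradle_grip",[133]),("slot_centre",[125]),("stand",[0]),("wide1_mid",[35,92]),("slim1_mid",[35,92]),("mat",[0])]:
    for r in robot.mark_of("wrist",n)[:6]:
        print(n,np.round(r["pixel"],1),round(r["confidence"],2),*[np.round(onz(C,r["pixel"],q)[:2],1) for q in z])
E
```

```text
time_s: 3.73
tool_pos: [507.0, -307.9, 346.7]
eef_rot: [180.0, 0.0, 169.8]
force: [0.5, 0.3, 0.8]
grip_width: 1.004
[ -4.6  20.7  44.6  86.2 -14.7  79.1 120.7]
cradle_grip [275.4 182.3] 0.62 [ 504.6 -310.3]
slot_centre [522.8 205.3] 0.57 [592.8  -0.6]
wide1_mid [269.5  86.2] 0.72 [ 385.9 -297.8] [ 391.  -297.4]
slim1_mid [426.4 289.3] 0.68 [759.3 -88.1] [ 719.  -113.2]
slim1_mid [278.1 211.3] 0.64 [ 572.4 -318.6] [ 554.9 -315.7]
mat [413.  118.8] 0.56 [470.  -83.3]
```

View pics/w1.png

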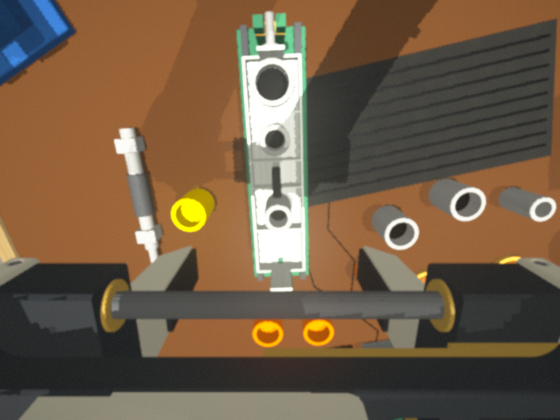

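Wrist view: dark web at (276,182); wide sleeve in the end pocket (270,84), slims at (275,138) and (278,213), with the far pocket empty. Bench candidates are (399,230), (463,202) and (543,206); yellow and orange are decoys.

```bash
python3 - <<'E'
from h import *
C=cam("wrist")
for n,p,z in [("wide top",(272,82),127),("slimA top",(275,138),127),("slimB",(278,213),127),("web",(276,182),139),("web0",(276,168),145),("web1",(276.5,197),145),("m1",(555,20),4),("m2",(550,155),4),("m3",(308,207),4),("m4",(310,75),4)]:
    print(n,np.round(onz(C,p,z),1))
im=robot.read_camera("wrist")[:,:,::-1]
a=cv2.resize(im[140:225,230:325],None,fx=5,fy=5,interpolation=cv2.INTER_CUBIC)
b=cv2.resize(im[180:260,360:560],None,fx=3,fy=3,interpolation=cv2.INTER_CUBIC)
o=np.zeros((max(a.shape[0],b.shape[0]),800 if 0 else 475+300,3),np.uint8);o[:a.shape[0],:475]=a
b=cv2.resize(b,(300,120));o[:120,475:]=b
cv2.imwrite("pics/w1c.png",o)
for n in("wide1_mid","slim1_mid"):
  for r in robot.cut_out("wrist",n)[:8]:
    m=r["mask"];(cx,cy),(w,h),an=cv2.minAreaRect(np.argwhere(m)[:,::-1].astype(np.float32));print(n,np.round(r["pixel"],0),round(r["confidence"],2),round(w),round(h),m.sum())
E
```

```text
wide top [ 390.4 -293.5  127. ]
slimA top [ 452.5 -301.1  127. ]
slimB [ 546.7 -314.   127. ]
web [ 503.4 -308.9  139. ]
web0 [ 485.6 -305.7  145. ]
web1 [ 520.6 -311.3  145. ]
m1 [367.6 122.5   4. ]
m2 [564.8 132.3   4. ]
m3 [ 583.7 -267.9    4. ]
m4 [ 378.5 -235.     4. ]
wide1_mid [269.  81.] 0.94 46 49 1808
slim1_mid [277. 214.] 0.9 36 29 853
```

View pics/w1c.png

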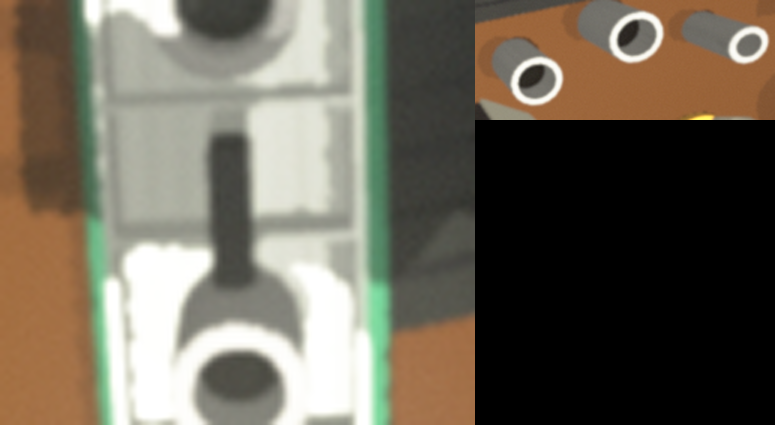

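```bash
python3 -m creep '[[[0.001,-0.001,0.03,0,0,-0.038,0.0918],[0,0,0.03,0,0,0,0.0918],[0,0,0.03,0,0,0,0.0918],[0,0,0.03,0,0,0,0.0918],[0,0,0.02,0,0,0,0.0918],[0,0,0.01,0,0,0,0.0918],[0,0,0,0,0,0,0.0918]]]' 10
python3 - <<'E'
from h import *
need([505,-309,133],172)
C=cam("wrist");im=robot.read_camera("wrist");cv2.imwrite("pics/w2.png",im[:,:,::-1])
for r in robot.mark_of("wrist","cradle_grip")[:2]: print(r["pixel"],r["confidence"],onz(C,r["pixel"],133))
print(proj(C,[505,-309,133]),np.round(robot.state()["joint_pos"],1))
E
```

```text
time_s: 4.82
tool_pos: [505.0, -307.9, 194.8]
eef_rot: [179.9, -0.2, 172.2]
force: [-0.3, -0.6, -0.8]
grip_width: 0.999
grasp pt [ 505.1 -307.9  213.6] rot [179.94  -0.19 172.15] shift tool mm [-0.4 -1.1 80.6]
turn about tool z rad 0.0026
[273.1, 223.0] 0.6 [ 501.82106769 -311.33873227  133.        ]
[276.70704326 226.49058841] [ -1.8  26.9  40.8  99.3 -19.7  61.1 127.7]
```

View pics/w2.png

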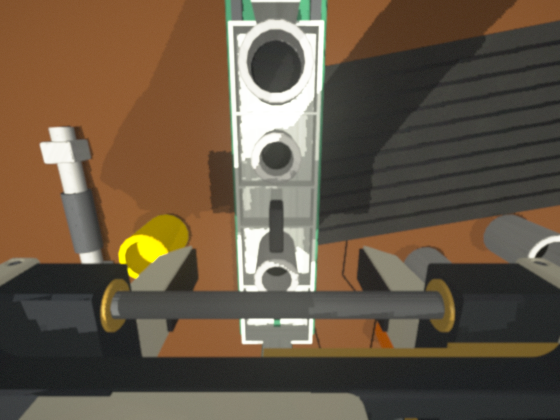

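Close view: web at (276,226), exactly in line with the predicted (277,226), and the sleeves are in column, so the yaw is right. I'll descend and close.

```bash
python3 -m creep '[[[0,-0.001,0.02,0,0,0,0.0918],[0,0,0.02,0,0,0,0.0918],[0,0,0.02,0,0,0,0.0918],[0,0,0.0205,0,0,0,0.0918],[0,0,0,0,0,0,0.0918],[0,0,0,0,0,0,0.05],[0,0,0,0,0,0,0.03],[0,0,0,0,0,0,0.02]]]' 10
python3 -m creep '[[[0,0,0,0,0,0,0.01],[0,0,0,0,0,0,0.005],[0,0,0,0,0,0,0.0],[0,0,0,0,0,0,0],[0,0,0,0,0,0,0],[0,0,0,0,0,0,0]]]' 10
python3 -m creep '[[[0,0,0,0,0,0,0],[0,0,0,0,0,0,0],[0,0,0,0,0,0,0]]]' 50
```

```text
time_s: 5.58
tool_pos: [506.9, -310.5, 118.2]
eef_rot: [-179.9, 0.2, 172.2]
force: [0.7, 0.3, 0.1]
grip_width: 0.832
time_s: 6.08
tool_pos: [505.8, -309.7, 116.2]
eef_rot: [180.0, 0.0, 172.2]
force: [0.4, 0.9, 0.2]
grip_width: 0.395
time_s: 6.33
tool_pos: [505.8, -309.7, 116.2]
eef_rot: [180.0, -0.0, 172.2]
force: [-0.1, 0.4, 0.7]
grip_width: 0.175
```

```bash
python3 -m creep '[[[0,0,0.0015,0,0,0,0],[0,0,0,0,0,0,0],[0,0,0,0,0,0,0],[0,0,0,0,0,0,0]]]' 50
```

```text
time_s: 6.67
tool_pos: [505.9, -309.7, 115.0]
eef_rot: [180.0, 0.0, 172.2]
force: [-0.4, 1.7, 4.6]
grip_width: 0.104
```

```bash
python3 -m creep '[[[0,0,0,0,0,0,0],[0,0,-0.002,0,0,0,0],[0,0,-0.004,0,0,0,0],[0,0,-0.006,0,0,0,0],[0,0,-0.008,0,0,0,0],[0,0,-0.01,0,0,0,0],[0,0,-0.01,0,0,0,0],[0,0,-0.01,0,0,0,0]]]' 55
python3 -m creep '[[[0,0,-0.01,0,0,0,0],[0,0,-0.015,0,0,0,0],[0,0,-0.02,0,0,0,0],[0,0,-0.01,0,0,0,0],[0,0,0,0,0,0,0],[0,0,0,0,0,0,0]]]'
python3 - <<'E'
from h import *
print(np.round(robot.state()["joint_pos"],1),robot.state()["moment"])
save("side","s3.png",(180,120,460,330),2.5)
robot.read_camera("top");robot.read_camera("side")
for c in("top","side"):
    C=cam(c)
    for r in robot.cut_out(c,"mat")[:1]:
        m=r["mask"].astype(np.uint8);print(c,cv2.boundingRect(m),m.sum())
        cn=max(cv2.findContours(m,0,2)[0],key=cv2.contourArea)
        for p in cv2.approxPolyDP(cn,5,True)[:,0]: print(p,np.round(onz(C,p,4)[:2],0))
E
```

```text
time_s: 7.33
tool_pos: [505.9, -309.9, 166.1]
eef_rot: [-180.0, 0.0, 172.2]
force: [0.3, 0.8, -5.9]
grip_width: 0.104
time_s: 7.83
tool_pos: [506.0, -309.7, 220.1]
eef_rot: [-180.0, 0.1, 172.2]
force: [0.1, -0.1, -5.5]
grip_width: 0.103
[ -2.3  25.7  41.5  97.7 -18.7  63.7 126.9] [ 0.03074159 -0.1242721   0.00940379]
top (243, 198, 119, 62) 6790
[361 199] [ 577. -263.]
[244 200] [565. 131.]
[244 258] [371. 126.]
[352 256] [ 385. -235.]
side (220, 212, 111, 79) 3019
[220 231] [369. 118.]
[262 277] [ 375. -167.]
[271 271] [ 413. -161.]
[275 290] [ 379. -236.]
[330 268] [ 577. -259.]
[323 262] [ 576. -225.]
[282 276] [ 429. -200.]
[264 251] [444. -67.]
[292 236] [569. -57.]
[264 212] [563. 125.]
```

View pics/s3.png

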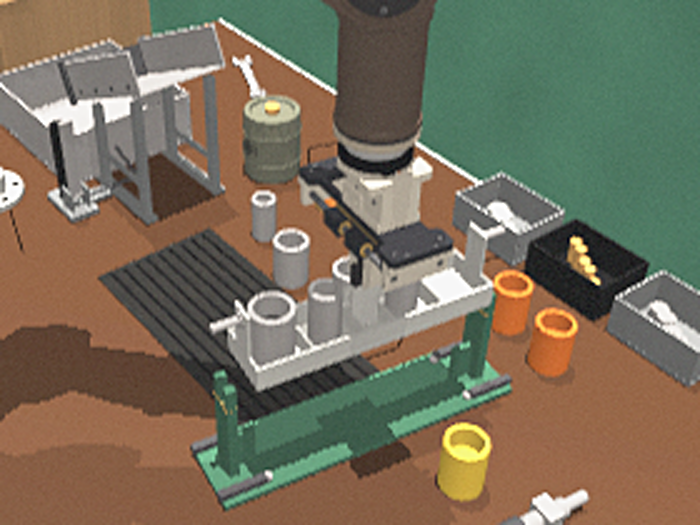

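Cradle is clear of the stand and level, with three sleeves aboard. Next I'll carry it over the mat (centre about (475,-81), yaw about 1.8°).

```bash
python3 -m creep '[[[0.003,0.0107,0,0,0,0,0],[0.005,0.018,0,0,0,0,0],[0.0066,0.024,0,0,0,0,0],[0.0066,0.024,0,0,0,0,0],[0.0066,0.024,0,0,0,0,0],[0.0066,0.024,0,0,0,0,0],[0.0066,0.024,0,0,0,0,0],[0.0066,0.024,0,0,0,0,0]]]'
python3 -m creep '[[[0.0066,0.024,0,0,0,0.03,0],[0.005,0.018,0,0,0,0.07,0],[0.003,0.008,0,0,0,0.1,0],[0,0,0,0,0,0.1,0],[0,0,0,0,0,0.1,0],[0,0,0,0,0,0.1,0],[0,0,0,0,0,0.1,0],[0,0,0,0,0,0.1,0]]]'
python3 -m creep '[[[0,0,0,0,0,0.1,0],[0,0,0,0,0,0.1,0],[0,0,0,0,0,0.1,0],[0,0,0,0,0,0.1,0],[0,0,0,0,0,0.1,0],[0,0,0,0,0,0.1,0],[0,0,0,0,0,0.07,0],[0,0,0,0,0,0.03,0]]]'
python3 -m creep '[[[0,0,0,0,0,0,0],[0,0,0,0,0,0,0]]]'
python3 - <<'E'
from h import *
need([475,-81,84],91.8)
print(np.round(robot.state()["joint_pos"],1))
robot.read_camera("top")
C=cam("top")
for n in("cradle","cradle_grip"):
    for r in robot.mark_of("top",n)[:2]: print(n,r)
E
```

```text
time_s: 8.75
tool_pos: [481.4, -130.4, 219.4]
eef_rot: [180.0, -0.0, 172.2]
force: [-0.0, -0.3, -5.4]
grip_width: 0.107
time_s: 9.42
tool_pos: [475.4, -79.8, 219.5]
eef_rot: [-180.0, -0.0, 131.8]
force: [0.2, -0.2, -6.0]
grip_width: 0.104
time_s: 10.08
tool_pos: [475.5, -79.8, 219.4]
eef_rot: [-180.0, -0.0, 91.8]
force: [0.3, -0.2, -6.1]
grip_width: 0.111
time_s: 10.25
tool_pos: [475.7, -80.1, 219.6]
eef_rot: [-180.0, -0.0, 92.1]
force: [-0.4, 0.4, -4.9]
grip_width: 0.106
grasp pt [475.7 -80.1 238.4] rot [-1.7998e+02 -1.0000e-02  9.2080e+01] shift tool mm [ -0.9  -0.7 154.4]
turn about tool z rad 0.0049
[-44.1  17.7  61.1 113.1 -18.   59.4  27.2]
cradle {'pixel': [310.3, 230.7], 'confidence': 0.89}
```

```bash
python3 -m creep '[[[0,0,0.012,0,0,0,0],[0,0,0.02,0,0,0,0],[0,0,0.025,0,0,0,0],[0,0,0.025,0,0,0,0],[0,0,0.025,0,0,0,0],[0,0,0.02,0,0,0,0],[0,0,0.01,0,0,0,0],[0,0,0.005,0,0,0,0]]]'
python3 -m creep '[[[0,0,0.003,0,0,0,0],[0,0,0.002,0,0,0,0],[0,0,0.002,0,0,0,0],[0,0,0.002,0,0,0,0],[0,0,0,0,0,0,0],[0,0,0,0,0,0,0]]]'
```

```text
time_s: 11.07
tool_pos: [475.3, -80.4, 76.6]
eef_rot: [-179.9, -0.0, 92.0]
force: [0.3, -1.2, -4.8]
grip_width: 0.106
time_s: 11.57
tool_pos: [476.2, -80.2, 69.0]
eef_rot: [180.0, -0.0, 92.0]
force: [-0.4, -0.8, -6.4]
grip_width: 0.105
```

```bash
python3 -m creep '[[[0,0,0.001,0,0,0,0],[0,0,0.001,0,0,0,0],[0,0,0.001,0,0,0,0],[0,0,0,0,0,0,0],[0,0,0,0,0,0,0]]]'; python3 -m creep '[[[0,0,0.001,0,0,0,0],[0,0,0,0,0,0,0],[0,0,0,0,0,0,0]]]'
```

```text
time_s: 11.98
tool_pos: [476.1, -80.3, 66.1]
eef_rot: [180.0, -0.0, 91.9]
force: [-2.3, 0.8, 4.7]
grip_width: 0.104
time_s: 12.23
tool_pos: [476.1, -80.3, 66.0]
eef_rot: [179.9, -0.1, 91.9]
force: [-8.5, 4.4, 26.9]
grip_width: 0.105
```

```bash
python3 -m creep '[[[0,0,-0.001,0,0,0,0],[0,0,0,0,0,0,0.0918],[0,0,0,0,0,0,0.0918],[0,0,0,0,0,0,0.0918],[0,0,0,0,0,0,0.0918],[0,0,0,0,0,0,0.0918],[0,0,0,0,0,0,0.0918],[0,0,0,0,0,0,0.0918]]]'
python3 -m creep '[[[0,0,-0.01,0,0,0,0.0918],[0,0,-0.03,0,0,0,0.0918],[0,0,-0.04,0,0,0,0.0918],[0,0,-0.04,0,0,0,0.0918],[0,0,-0.04,0,0,0,0.0918],[0,0,-0.04,0,0,0,0.0918],[0,0,-0.04,0,0,0,0.0918],[0,0,0,0,0,0,0.0918]]]'
python3 - <<'E'
from h import *
print(np.round(robot.state()["joint_pos"],1))
for c,zs in(("top",0),("wrist",0),("side",0)):
    C=cam(c);im=robot.read_camera(c);cv2.imwrite(f"pics/{c}4.png",im[:,:,::-1])
    for n,z in [("cradle",[4]),("cradle_grip",[84]),("wide1_mid",[35,43]),("slim1_mid",[35,43])]:
        for r in robot.mark_of(c,n)[:6]:
            print(c,n,np.round(r["pixel"],1),round(r["confidence"],2),*[np.round(onz(C,r["pixel"],q)[:2],1) for q in z])
E
```

```text
time_s: 12.9
tool_pos: [476.0, -80.4, 65.7]
eef_rot: [180.0, 0.0, 91.9]
force: [-0.0, -0.5, 0.2]
grip_width: 0.562
time_s: 13.57
tool_pos: [478.7, -82.5, 312.6]
eef_rot: [179.5, -0.0, 91.8]
force: [2.0, -0.1, 0.6]
grip_width: 0.998
[-51.1  11.1  66.4 104.8 -11.   70.5  20.3]
top cradle [304.3 228.7] 0.8 [472.6 -73.3]
top cradle [306.2 140.1] 0.27 [773.7 -74.6]
top cradle_grip [306.7 225.6] 0.57 [482.1 -75.9]
top cradle_grip [293.1 227.4] 0.26 [475.6 -32.9]
top wide1_mid [388.5 220.7] 0.71 [ 504.4 -348.9] [ 504.2 -346.8]
top wide1_mid [270.9 229.8] 0.59 [466.6  38.1] [466.6  38. ]
wrist cradle [278.3 170.4] 0.86 [476.3 -78.6]
wrist cradle [376.2 214.1] 0.53 [ 633.  -142.5]
wrist cradle_grip [278.6 181.7] 0.72 [476.5 -79.3]
wrist cradle_grip [277.9 208.6] 0.3 [ 476.9 -114.8]
wrist wide1_mid [277.1  87.4] 0.58 [470.6  35.3] [470.6  34.6]
wrist slim1_mid [279.4 208.7] 0.76 [ 479.6 -129.6] [ 479.5 -127.2]
side cradle [272.3 244.5] 0.72 [486. -55.]
side wide1_mid [255.  225.3] 0.72 [473.1  38.6] [468.3  29.7]
side slim1_mid [283.1 248. ] 0.71 [ 487.8 -120.7] [ 482.8 -128.1]
side slim1_mid [324.7 254.7] 0.23 [ 580.9 -225.5] [ 575.1 -232. ]
```

View pics/wrist4.png

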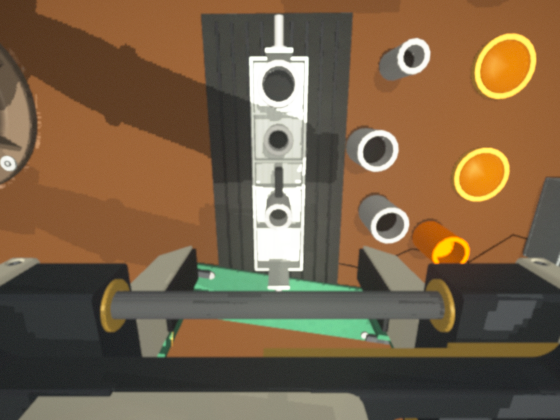

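Cradle stands centred on the mat, with the wide sleeve at (278,85) in it. Bench sleeves at (413,55), (377,150) and (390,222); next I'll measure their diameters.

```bash
python3 - <<'E'
from h import *
C=cam("wrist");im=cv2.imread("pics/wrist4.png")
g=cv2.cvtColor(im,cv2.COLOR_BGR2GRAY)
for n,(x,y),z in [("a",(413,55),70),("b",(377,150),70),("c",(390,222),70),("cradle wide",(278,85),78),("cradle slim",(278,138),78)]:
    m=(g>170).astype(np.uint8)
    k=np.zeros_like(m);cv2.circle(k,(x,y),27,1,-1)
    cs,_=cv2.findContours(m*k,0,1);c=max(cs,key=cv2.contourArea)
    w=cv2.convexHull(c)[:,0]
    P=np.array([onz(C,p,z)[:2] for p in w]);(cc,r)=cv2.minEnclosingCircle(P.astype(np.float32))
    print(n,np.round(cc,1),"dia",round(2*r,1), "ellipse",np.round(cv2.minAreaRect(P.astype(np.float32))[1],1))
E
```

```text
a [629.6  71.5] dia 38.7 ellipse [37.4 37.9]
b [602.2 -38.7] dia 52.8 ellipse [52.3 51.4]
c [ 632.2 -138.2] dia 53.2 ellipse [52.1 51.6]
cradle wide [473.1  34. ] dia 63.3 ellipse [57.7 62.8]
cradle slim [475.1 -27.4] dia 66.0 ellipse [61.4 56. ]
```

```bash
python3 -m creep '[[[0.0235,-0.0006,0.015,0,0,0,0.0918],[0.0235,-0.0006,0.03,0,0,0,0.0918],[0.0235,-0.0006,0.03,0,0,0,0.0918],[0.0235,-0.0006,0.03,0,0,0,0.0918],[0.0235,-0.0006,0.03,0,0,0,0.0918],[0,0,0.02,0,0,0,0.0918],[0,0,0,0,0,0,0.0918]]]' 10
python3 - <<'E'
from h import *
print(np.round(robot.state()["joint_pos"],1))
need([472.2,34.9,62],91.8)
C=cam("wrist");im=robot.read_camera("wrist");cv2.imwrite("pics/w5.png",im[:,:,::-1])
for r in robot.mark_of("wrist","wide1_mid")[:2]: print(r["pixel"],r["confidence"],onz(C,r["pixel"],43))
E
```

```text
time_s: 14.9
tool_pos: [466.5, 38.2, 147.5]
eef_rot: [-179.7, 0.1, 92.1]
force: [-1.0, -0.7, -0.3]
grip_width: 1.0
[-53.8  22.5  56.4 119.8 -24.3  50.3  18.9]
grasp pt [466.6  38.3 166.3] rot [-1.7967e+02  1.0000e-01  9.2110e+01] shift tool mm [ -3.4   6.1 104.3]
turn about tool z rad 0.0054
[283.0, 211.4] 0.58 [471.30421267  36.02145075  43.        ]
```

```bash
python3 -m creep '[[[-0.002,0.005,0.03,0,0,0,0.0918],[0,0,0.03,0,0,0,0.0918],[0,0,0.02,0,0,0,0.0918],[0,0,0.015,0,0,0,0.0918],[0,0,0.0085,0,0,0,0.0918],[0,0,0,0,0,0,0.0918]]]' 15
python3 -c "
from h import *
need([472.2,34.9,62],91.8)"
```

```text
time_s: 15.5
tool_pos: [474.6, 34.5, 47.5]
eef_rot: [180.0, 0.0, 91.9]
force: [-0.1, 0.4, -0.1]
grip_width: 1.0
grasp pt [474.6  34.5  66.3] rot [179.97   0.    91.88] shift tool mm [ 0.5 -2.4  4.2]
turn about tool z rad 0.0014
```

```bash
python3 -m creep '[[[0,0,0,0,0,0,0.07],[0,0,0,0,0,0,0.06],[0,0,0,0,0,0,0.05],[0,0,0,0,0,0,0.04],[0,0,0,0,0,0,0.04],[0,0,0,0,0,0,0.04],[0,0,0,0,0,0,0.04],[0,0,0,0,0,0,0.04]]]'
```

```text
time_s: 16.17
tool_pos: [474.0, 35.3, 47.4]
eef_rot: [-180.0, -0.0, 92.0]
force: [-0.9, 0.7, 4.9]
grip_width: 0.561
```

```bash
python3 -m creep '[[[0,0,-0.005,0,0,0,0.04],[0,0,-0.01,0,0,0,0.04],[0,0,-0.02,0,0,0,0.04],[0,0,-0.03,0,0,0,0.04],[0,0,-0.04,0,0,0,0.04],[0,0,-0.04,0,0,0,0.04],[0,0,-0.04,0,0,0,0.04],[0,0,-0.04,0,0,0,0.04]]]' 20
python3 -m creep '[[[0.02,0,-0.04,0,0,0,0.04],[0.03,0,-0.04,0,0,0,0.04],[0.02,0,-0.02,0,0,0,0.04],[0,0,0,0,0,0,0.04],[0,0,0,0,0,0,0.04]]]' 20
python3 - <<'E'
from h import *
print(np.round(robot.state()["joint_pos"],1))
for c in("wrist","top","side"):
    C=cam(c);im=robot.read_camera(c);cv2.imwrite(f"pics/{c}6.png",im[:,:,::-1])
    for n,z in [("chute_floor",[185]),("gate_grip",[130]),("cradle_grip",[84])]:
        for r in robot.mark_of(c,n)[:2]: print(c,n,np.round(r["pixel"],1),round(r["confidence"],2),np.round(onz(C,r["pixel"],z[0])[:2],1))
E
```

```text
time_s: 16.83
tool_pos: [473.4, 34.0, 274.5]
eef_rot: [-180.0, 0.0, 91.8]
force: [0.5, 1.2, -1.2]
grip_width: 0.564
time_s: 17.25
tool_pos: [472.0, 99.4, 363.8]
eef_rot: [179.9, -0.0, 92.1]
force: [0.3, -0.6, -0.6]
grip_width: 0.562
[-75.6   8.   67.3  99.5  -7.6  77.5  -4.8]
wrist chute_floor [285.5 357.5] 0.15 [ 492.2 -132.7]
top chute_floor [176.3 196.6] 0.71 [558. 315.]
top gate_grip [174.6 246.4] 0.72 [410.2 327.8]
top gate_grip [306.  228.6] 0.69 [472.3 -70.8]
top cradle_grip [306.7 227.7] 0.92 [475.5 -76. ]
side chute_floor [235.3 152.7] 0.81 [556.5 315.7]
side gate_grip [203.2 175. ] 0.61 [411.8 320.6]
side gate_grip [236.5 151.2] 0.52 [613.7 420.8]
```

View pics/wrist6.png

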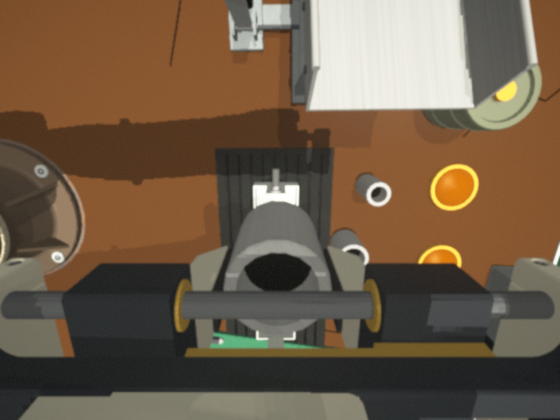

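Sleeve is held. Chute upper edge runs from (308,108) to (472,105), and the lever is at (245,25). Chute floor centre about (557,315), running down along +y.

```bash
python3 -m creep '[[[0.015,0.006,0,0,0,0,0.04],[0.03,0.0115,0,0,0,0,0.04],[0.033,0.0125,0,0,0,0,0.04],[0.033,0.0125,0,0,0,0,0.04],[0.033,0.0125,0,0,0,0,0.04],[0.033,0.0125,0,0,0,0,0.04],[0.033,0.0125,0,0,0,0,0.04],[0.02,0.0115,0,0,0,0,0.04]]]' 20
python3 -m creep '[[[0.013,0.002,0,0,0,0,0.04],[0,0,0,0,0,0,0.04],[0,0,0,0,0,0,0.04]]]' 20
python3 - <<'E'
from h import *
need([557,340,272],92)
print(np.round(robot.state()["joint_pos"],1))
for c in("wrist","top"):
    C=cam(c);im=robot.read_camera(c);cv2.imwrite(f"pics/{c}7.png",im[:,:,::-1])
E
```

```text
time_s: 18.52
tool_pos: [555.2, 336.5, 361.4]
eef_rot: [-179.9, -0.0, 92.2]
force: [-0.5, 0.2, -1.0]
grip_width: 0.56
time_s: 18.77
tool_pos: [557.0, 344.0, 362.5]
eef_rot: [-180.0, 0.1, 91.9]
force: [0.1, -0.5, -0.8]
grip_width: 0.559
grasp pt [557.  344.  381.3] rot [-1.7999e+02  9.0000e-02  9.1930e+01] shift tool mm [-3.800e+00 -1.000e-01  1.093e+02]
turn about tool z rad -0.0013
[-69.1  31.5  58.3  75.5 -26.4  87.1 -11.6]
```

View pics/wrist7.png

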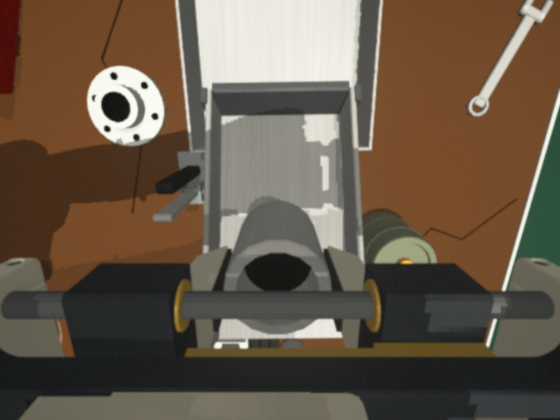

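Sleeve is centred over the trough (columns 210–355), with the gate at row ~95, grip at (180,178) and lever at (178,205). I'll lower and release.

```bash
python3 -m creep '[[[0,0.001,0.015,0,0,0,0.04],[0,0.001,0.03,0,0,0,0.04],[0,0,0.03,0,0,0,0.04],[0,0,0.025,0,0,0,0.04],[0,0,0.015,0,0,0,0.04],[0,0,0.008,0,0,0,0.04],[0,0,0.004,0,0,0,0.04],[0,0,0,0,0,0,0.04]]]' 20
python3 -m creep '[[[0,0,0.002,0,0,0,0.04],[0,0,0.002,0,0,0,0.04],[0,0,0,0,0,0,0.04],[0,0,0,0,0,0,0.04]]]'
```

```text
time_s: 19.53
tool_pos: [559.1, 344.1, 236.3]
eef_rot: [180.0, -0.0, 91.9]
force: [0.4, -0.1, -1.0]
grip_width: 0.565
time_s: 19.87
tool_pos: [559.3, 344.9, 232.4]
eef_rot: [180.0, -0.0, 91.9]
force: [-0.3, 0.2, -0.2]
grip_width: 0.561
```

```bash
python3 -m creep '[[[0,0,0.003,0,0,0,0.04],[0,0,0,0,0,0,0.04],[0,0,0,0,0,0,0.065],[0,0,0,0,0,0,0.065],[0,0,0,0,0,0,0.065],[0,0,0,0,0,0,0.065],[0,0,0,0,0,0,0.065],[0,0,0,0,0,0,0.065]]]' 20
python3 -m creep '[[[0,0,-0.01,0,0,0,0.065],[0,0,-0.02,0,0,0,0.065],[0,0,-0.03,0,0,0,0.065],[0,0,-0.04,0,0,0,0.065],[0,0,-0.03,0,0,0,0.065],[0,0,0,0,0,0,0.065]]]'
python3 - <<'E'
from h import *
save("wrist","w8.png")
C=cam("wrist")
for n,z in [("gate_grip",130),("wide1_mid",180),("tote",0)]:
    for r in robot.mark_of("wrist",n)[:3]: print(n,np.round(r["pixel"],1),round(r["confidence"],2),np.round(onz(C,r["pixel"],z)[:2],1))
T=cam("top");robot.read_camera("top")
for n in("wide1_mid","slim1_mid"):
    for r in robot.mark_of("top",n)[:6]: print(n,np.round(r["pixel"],1),round(r["confidence"],2),np.round(onz(T,r["pixel"],35)[:2],1))
E
```

```text
time_s: 20.53
tool_pos: [559.1, 344.8, 228.9]
eef_rot: [180.0, -0.0, 91.9]
force: [-0.4, -0.6, -0.0]
grip_width: 0.707
time_s: 21.03
tool_pos: [561.5, 344.4, 366.4]
eef_rot: [179.5, -0.2, 91.9]
force: [0.2, -0.7, -0.6]
grip_width: 0.707
gate_grip [165.1 186. ] 0.57 [416.3 332.8]
wide1_mid [264.4 123.5] 0.93 [545.8 416.6]
tote [270.5  51.4] 0.68 [546.9 520. ]
wide1_mid [141.9 199.2] 0.52 [558.2 463.3]
slim1_mid [320.3 227.3] 0.59 [ 478.1 -124. ]
```

View pics/w8.png

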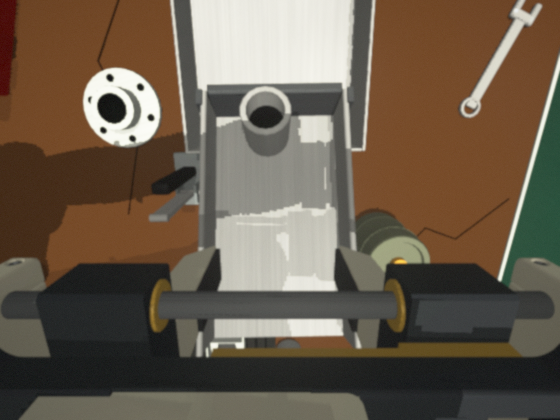

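Sleeve 1 stands behind the shut gate at (265,108). Next, the bench wides.

```bash
python3 -m creep '[[[-0.02,0.003,0,0,0,0,0.0918],[-0.039,0.003,0,0,0,0,0.0918],[-0.039,0.003,0,0,0,0,0.0918],[-0.039,0.003,0,0,0,0,0.0918],[-0.039,0.003,0,0,0,0,0.0918],[-0.039,0.003,0,0,0,0,0.0918],[-0.039,0.003,0,0,0,0,0.0918],[-0.039,0.003,0,0,0,0,0.0918]]]' 20
python3 -m creep '[[[-0.039,0.001,0.02,0,0,0,0.0918],[-0.039,0.001,0.02,0,0,0,0.0918],[-0.03,0,0.02,0,0,0,0.0918],[0,0,0,0,0,0,0.0918],[0,0,0,0,0,0,0.0918]]]' 20
python3 - <<'E'
from h import *
print(np.round(robot.state()["joint_pos"],1))
C=cam("wrist");im=robot.read_camera("wrist")[:,:,::-1];cv2.imwrite("pics/w9.png",im)
print(np.round(proj(C,[602,-39,70])),np.round(proj(C,[632,-138,70])),np.round(proj(C,[630,71,70])))
for n in("wide1_mid","slim1_mid"):
    for r in robot.mark_of("wrist",n)[:6]: print(n,np.round(r["pixel"],1),round(r["confidence"],2),np.round(onz(C,r["pixel"],35)[:2],1))
E
```

```text
time_s: 22.05
tool_pos: [592.5, 51.2, 358.3]
eef_rot: [-179.9, -0.0, 92.0]
force: [2.2, 0.4, 0.5]
grip_width: 0.999
time_s: 22.47
tool_pos: [597.1, -53.5, 299.4]
eef_rot: [-179.8, 0.0, 91.7]
force: [0.1, 0.5, 0.3]
grip_width: 0.999
[-37.8  27.   58.2  90.4 -23.4  75.9  25.1]
[282. 170.] [301. 242.] [309.  77.]
slim1_mid [193.5 224.8] 0.73 [ 475.8 -130.1]
```

View pics/w9.png

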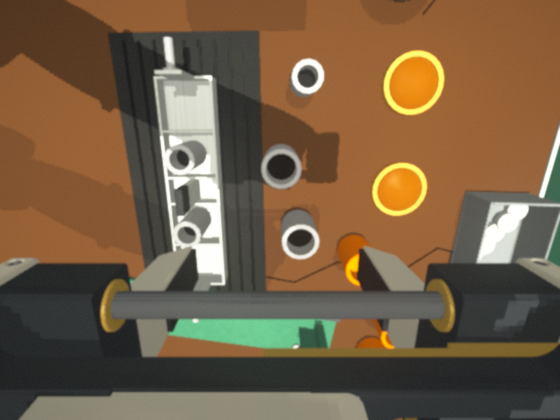

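Bench sleeves at (282,167) and (300,240) are where predicted; slim at (307,76). I'll grasp the nearer wide.

```bash
python3 -m creep '[[[0.005,0.002,0.035,0,0,0,0.0918],[0.006,0.002,0.035,0,0,0,0.0918],[0.005,0.001,0.035,0,0,0,0.0918],[0,0,0.035,0,0,0,0.0918],[0,0,0.03,0,0,0,0.0918],[0,0,0.015,0,0,0,0.0918],[0,0,0,0,0,0,0.0918],[0,0,0,0,0,0,0.0918]]]' 15
python3 - <<'E'
from h import *
need([602,-37,54],92)
C=cam("wrist");robot.read_camera("wrist")
for r in robot.mark_of("wrist","wide1_mid")[:2]: print(r["pixel"],r["confidence"],onz(C,r["pixel"],35))
E
```

```text
time_s: 23.28
tool_pos: [603.1, -33.7, 115.9]
eef_rot: [-180.0, 0.0, 92.1]
force: [-0.0, -0.6, 0.4]
grip_width: 1.001
grasp pt [603.1 -33.7 134.7] rot [-179.96    0.     92.06] shift tool mm [-3.2 -1.2 80.7]
turn about tool z rad 0.001
```

```bash
python3 -m creep '[[[-0.003,-0.001,0.025,0,0,0,0.0918],[0,0,0.025,0,0,0,0.0918],[0,0,0.018,0,0,0,0.0918],[0,0,0.01,0,0,0,0.0918],[0,0,0.002,0,0,0,0.0918],[0,0,0,0,0,0,0.075],[0,0,0,0,0,0,0.06],[0,0,0,0,0,0,0.04]]]' 15
python3 -m creep '[[[0,0,0,0,0,0,0.04],[0,0,0,0,0,0,0.04],[0,0,0,0,0,0,0.04],[0,0,0,0,0,0,0.04],[0,0,0,0,0,0,0.04],[0,0,0,0,0,0,0.04],[0,0,0,0,0,0,0.04],[0,0,0,0,0,0,0.04]]]' 15
```

```text
time_s: 24.05
tool_pos: [603.0, -38.2, 37.2]
eef_rot: [179.9, 0.0, 91.9]
force: [0.0, -0.1, -0.5]
grip_width: 0.834
time_s: 24.72
tool_pos: [602.1, -38.1, 36.1]
eef_rot: [180.0, -0.0, 91.9]
force: [-1.3, 0.5, 5.6]
grip_width: 0.565
```

```bash
python3 -m creep '[[[0,0,-0.01,0,0,0,0.04],[0,0,-0.03,0,0,0,0.04],[0,0,-0.04,0,0,0,0.04],[0.01,0,-0.041,0,0,0,0.04],[0.01,-0.001,-0.041,0,0,0,0.04],[0.01,-0.002,-0.041,0,0,0,0.04],[0.01,-0.002,-0.041,0,0,0,0.04],[0.01,-0.002,-0.041,0,0,0,0.04]]]' 20
python3 -m creep '[[[0.025,-0.002,-0.035,0,0,0,0.04],[0.039,-0.003,0,0,0,0,0.04],[0.039,-0.003,0,0,0,0,0.04],[0.039,-0.003,0,0,0,0,0.04],[0.039,-0.003,0,0,0,0,0.04],[0.039,-0.003,0,0,0,0,0.04],[0.039,-0.003,0,0,0,0,0.04],[0.03,-0.003,0,0,0,0,0.04]]]' 20
python3 -m creep '[[[0.015,-0.002,0,0,0,0,0.04],[0,0,0,0,0,0,0.04],[0,0,0,0,0,0,0.04]]]'
python3 - <<'E'
from h import *
need([558,315,264],92)
print(np.round(robot.state()["joint_pos"],1))
E
```

```text
time_s: 25.38
tool_pos: [592.6, 11.0, 320.5]
eef_rot: [-180.0, 0.0, 91.9]
force: [1.2, 0.4, -1.0]
grip_width: 0.564
time_s: 26.05
tool_pos: [559.4, 301.9, 352.0]
eef_rot: [-180.0, -0.0, 92.1]
force: [0.5, 0.4, -2.2]
grip_width: 0.562
time_s: 26.3
tool_pos: [558.0, 313.1, 351.8]
eef_rot: [-180.0, 0.1, 92.0]
force: [0.2, -0.7, -1.1]
grip_width: 0.562
grasp pt [558.  313.1 370.6] rot [-1.800e+02  8.000e-02  9.199e+01] shift tool mm [2.000e+00 1.000e-01 1.066e+02]
turn about tool z rad -0.0003
[-68.6  30.2  59.1  79.1 -25.6  84.8  -8.9]
```

```bash
python3 -m creep '[[[0,0,0.02,0,0,0,0.04],[0,0,0.03,0,0,0,0.04],[0,0,0.03,0,0,0,0.04],[0,0,0.02,0,0,0,0.04],[0,0,0.01,0,0,0,0.04],[0,0,0.004,0,0,0,0.04],[0,0,0,0,0,0,0.04],[0,0,0,0,0,0,0.04]]]' 20
python3 -m creep '[[[0,0,0,0,0,0,0.065],[0,0,0,0,0,0,0.065],[0,0,0,0,0,0,0.065],[0,0,0,0,0,0,0.065],[0,0,0,0,0,0,0.065],[0,0,0,0,0,0,0.065]]]' 20
python3 -m creep '[[[0,0,-0.01,0,0,0,0.065],[0,0,-0.02,0,0,0,0.065],[0,0,-0.03,0,0,0,0.065],[0,0,-0.04,0,0,0,0.065],[0,0,-0.03,0,0,0,0.065],[0,0,0,0,0,0,0.065]]]'
python3 - <<'E'
from h import *
save("wrist","w10.png",(100,50,420,340),1.5)
E
```

```text
time_s: 26.97
tool_pos: [559.2, 312.5, 239.4]
eef_rot: [179.9, -0.0, 91.9]
force: [-0.3, -0.3, -1.2]
grip_width: 0.564
time_s: 27.47
tool_pos: [558.2, 313.3, 238.1]
eef_rot: [180.0, -0.0, 92.0]
force: [0.7, 0.3, -0.9]
grip_width: 0.709
time_s: 27.97
tool_pos: [560.6, 312.7, 375.3]
eef_rot: [179.5, -0.2, 91.9]
force: [0.5, -0.7, 0.6]
grip_width: 0.706
```

View pics/w10.png

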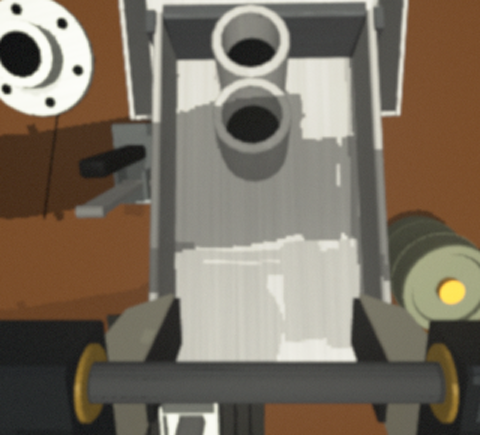

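Both sleeves stand one behind the other at the gate. Now the third wide.

```bash
python3 -m creep '[[[-0.02,0.004,0,0,0,0,0.0918],[-0.039,0.005,0,0,0,0,0.0918],[-0.039,0.005,0,0,0,0,0.0918],[-0.039,0.005,0,0,0,0,0.0918],[-0.039,0.005,0,0,0,0,0.0918],[-0.039,0.005,0,0,0,0,0.0918],[-0.039,0.005,0,0,0,0,0.0918],[-0.039,0.005,0,0,0,0,0.0918]]]' 20
python3 -m creep '[[[-0.039,0.005,0.01,0,0,0,0.0918],[-0.039,0.005,0.02,0,0,0,0.0918],[-0.039,0.005,0.02,0,0,0,0.0918],[-0.03,0.004,0.02,0,0,0,0.0918],[-0.01,0.004,0,0,0,0,0.0918],[0,0,0,0,0,0,0.0918],[0,0,0,0,0,0,0.0918]]]' 20
python3 - <<'E'
from h import *
print(np.round(robot.state()["joint_pos"],1))
C=cam("wrist");im=robot.read_camera("wrist")[:,:,::-1];cv2.imwrite("pics/w11.png",im)
g=cv2.cvtColor(im,cv2.COLOR_BGR2GRAY);x,y=proj(C,[632,-137,70]);print("pred",x,y)
for r in robot.cut_out("wrist","wide3_mid")[:3]:
    m=r["mask"];print(r["confidence"],r["pixel"],cv2.boundingRect(m.astype(np.uint8)),np.round(onz(C,r["pixel"],35)))
k=np.zeros_like(g);cv2.circle(k,(int(x),int(y)),35,1,-1)
c=max(cv2.findContours(((g>170)*k).astype(np.uint8),0,1)[0],key=cv2.contourArea)
P=np.array([onz(C,p,70)[:2] for p in cv2.convexHull(c)[:,0]]).astype(np.float32);print(cv2.minEnclosingCircle(P))
need([632,-137,54],92)
E
```

```text
time_s: 28.68
tool_pos: [606.7, 20.0, 367.7]
eef_rot: [-180.0, -0.0, 92.0]
force: [0.5, 0.5, -0.2]
grip_width: 0.999
time_s: 29.27
tool_pos: [634.7, -130.2, 300.0]
eef_rot: [-180.0, -0.0, 91.9]
force: [0.7, -0.4, -0.8]
grip_width: 0.998
[-26.3  32.   56.1  83.1 -26.6  79.   32.6]
pred 274.972908050933 185.89789529254264
0.98 [338.4, 213.3] (317, 187, 44, 48) [ 725. -182.   35.]
0.9 [361.6, 330.2] (341, 319, 39, 29) [ 782. -383.   35.]
0.89 [273.8, 183.2] (255, 160, 40, 46) [ 630. -141.   35.]
((630.5510864257812, -138.53543090820312), 25.5100154876709)
grasp pt [ 635.2 -128.4  319.3] rot [ 1.7998e+02 -4.0000e-02  9.2060e+01] shift tool mm [ -8.6  -3.6 265.3]
turn about tool z rad 0.0011
```

```bash
python3 -m creep '[[[-0.004,-0.002,0.035,0,0,0,0.0918],[-0.004,-0.002,0.035,0,0,0,0.0918],[-0.001,0,0.035,0,0,0,0.0918],[0,0,0.035,0,0,0,0.0918],[0,0,0.03,0,0,0,0.0918],[0,0,0.015,0,0,0,0.0918],[0,0,0,0,0,0,0.0918],[0,0,0,0,0,0,0.0918]]]' 15
python3 - <<'E'
from h import *
need([631,-138,54],92)
E
```

```text
time_s: 30.03
tool_pos: [631.4, -137.6, 115.4]
eef_rot: [-180.0, -0.0, 92.1]
force: [-0.5, 0.4, -0.1]
grip_width: 1.002
grasp pt [ 631.4 -137.6  134.2] rot [-1.7997e+02 -2.0000e-02  9.2070e+01] shift tool mm [-0.4 -0.3 80.2]
turn about tool z rad 0.0012
```

```bash
python3 -m creep '[[[0,0,0.025,0,0,0,0.0918],[0,0,0.025,0,0,0,0.0918],[0,0,0.018,0,0,0,0.0918],[0,0,0.01,0,0,0,0.0918],[0,0,0.002,0,0,0,0.0918],[0,0,0,0,0,0,0.075],[0,0,0,0,0,0,0.06],[0,0,0,0,0,0,0.04]]]' 15
python3 -m creep '[[[0,0,0,0,0,0,0.04],[0,0,0,0,0,0,0.04],[0,0,0,0,0,0,0.04],[0,0,0,0,0,0,0.04],[0,0,0,0,0,0,0.04],[0,0,0,0,0,0,0.04],[0,0,0,0,0,0,0.04],[0,0,0,0,0,0,0.04]]]' 15
```

```text
time_s: 30.7
tool_pos: [632.1, -139.6, 36.8]
eef_rot: [179.9, 0.0, 92.0]
force: [0.3, 0.3, 0.2]
grip_width: 0.829
time_s: 31.37
tool_pos: [631.2, -139.3, 35.4]
eef_rot: [180.0, -0.0, 91.9]
force: [-1.3, 0.4, 5.3]
grip_width: 0.567
```

```bash
python3 -m creep '[[[0,0,-0.01,0,0,0,0.04],[0,0,-0.03,0,0,0,0.04],[0,0,-0.04,0,0,0,0.04],[0.01,-0.001,-0.04,0,0,0,0.04],[0.01,-0.002,-0.04,0,0,0,0.04],[0.01,-0.003,-0.04,0,0,0,0.04],[0.01,-0.004,-0.04,0,0,0,0.04],[0.01,-0.004,-0.04,0,0,0,0.04]]]' 20
python3 -m creep '[[[0.025,-0.004,-0.033,0,0,0,0.04],[0.039,-0.004,-0.005,0,0,0,0.04],[0.039,-0.004,0,0,0,0,0.04],[0.039,-0.005,0,0,0,0,0.04],[0.039,-0.005,0,0,0,0,0.04],[0.039,-0.005,0,0,0,0,0.04],[0.039,-0.005,0,0,0,0,0.04],[0.039,-0.005,0,0,0,0,0.04]]]' 20
python3 -m creep '[[[0.039,-0.004,0,0,0,0,0.04],[0.03,-0.002,0,0,0,0,0.04],[0.012,-0.001,0,0,0,0,0.04],[0,0,0,0,0,0,0.04],[0,0,0,0,0,0,0.04]]]'
python3 - <<'E'
from h import *
need([558,290,269],92)
print(np.round(robot.state()["joint_pos"],1))
E
```

```text
time_s: 32.03
tool_pos: [614.5, -89.6, 317.4]
eef_rot: [-180.0, 0.0, 91.9]
force: [0.7, -0.3, -0.5]
grip_width: 0.562
time_s: 32.7
tool_pos: [567.3, 208.3, 353.6]
eef_rot: [-180.0, -0.0, 91.9]
force: [2.1, 0.0, -1.1]
grip_width: 0.559
time_s: 33.12
tool_pos: [558.4, 287.1, 353.1]
eef_rot: [-180.0, 0.1, 92.0]
force: [0.7, -0.9, -0.7]
grip_width: 0.563
grasp pt [558.4 287.1 371.9] rot [-1.7999e+02  7.0000e-02  9.1970e+01] shift tool mm [  3.   -0.3 102.9]
turn about tool z rad -0.0006
[-68.   29.   59.9  80.9 -24.9  84.2  -6.9]
```

```bash
python3 -m creep '[[[0.001,0,0.02,0,0,0,0.04],[0.001,0,0.03,0,0,0,0.04],[0,0,0.03,0,0,0,0.04],[0,0,0.015,0,0,0,0.04],[0,0,0.006,0,0,0,0.04],[0,0,0.002,0,0,0,0.04],[0,0,0,0,0,0,0.04],[0,0,0,0,0,0,0.04]]]' 20
python3 -m creep '[[[0,0,0,0,0,0,0.065],[0,0,0,0,0,0,0.065],[0,0,0,0,0,0,0.065],[0,0,0,0,0,0,0.065],[0,0,0,0,0,0,0.065],[0,0,0,0,0,0,0.065]]]' 20
python3 -m creep '[[[0,0,-0.01,0,0,0,0.065],[0,0,-0.02,0,0,0,0.065],[0,0,-0.03,0,0,0,0.065],[0,0,-0.04,0,0,0,0.065],[0,0,-0.03,0,0,0,0.065],[0,0,0,0,0,0,0.065]]]'
python3 - <<'E'
from h import *
save("wrist","w12.png",(80,0,420,280),1.4)
s=robot.state()
for c in("wrist","top","side"):
    C=cam(c);robot.read_camera(c)
    for n in("gate_grip",):
        for r in robot.mark_of(c,n)[:2]: print(c,n,np.round(r["pixel"],1),round(r["confidence"],2),np.round(onz(C,r["pixel"],130)[:2],1))
E
```

```text
time_s: 33.78
tool_pos: [559.5, 288.8, 251.7]
eef_rot: [179.9, -0.0, 91.9]
force: [-0.0, -0.2, -0.1]
grip_width: 0.562
time_s: 34.28
tool_pos: [558.5, 289.5, 250.3]
eef_rot: [180.0, -0.0, 91.9]
force: [-0.4, -0.1, 0.1]
grip_width: 0.709
time_s: 34.78
tool_pos: [560.8, 288.9, 387.4]
eef_rot: [179.5, -0.2, 91.9]
force: [0.5, -0.7, 0.8]
grip_width: 0.706
wrist gate_grip [169.2 140. ] 0.58 [417.9 334.5]
top gate_grip [171.  242.2] 0.94 [422.7 339.2]
side gate_grip [203.5 172.9] 0.79 [419.6 334.7]
side gate_grip [216.3 173.9] 0.26 [457.4 298.2]
```

View pics/w12.png

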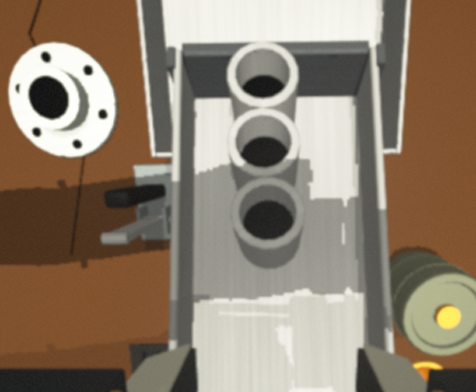

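All three wide sleeves are in line behind the gate; grip at about (160,141), lever at (155,171). I'll move over the grip and lever and turn the jaws along y.

```bash
python3 -m creep '[[[0.008,-0.024,0,0,0,0,0.0918],[0.013,-0.039,0,0,0,0,0.0918],[0.013,-0.039,0,0,0,0,0.0918],[0.013,-0.039,0,0,0,-0.05,0.0918],[0,0,0,0,0,-0.115,0.0918],[0,0,0,0,0,-0.115,0.0918],[0,0,0,0,0,-0.115,0.0918],[0,0,0,0,0,-0.115,0.0918]]]' 20
python3 -m creep '[[[0,0,0,0,0,-0.115,0.0918],[0,0,0,0,0,-0.115,0.0918],[0,0,0,0,0,-0.115,0.0918],[0,0,0,0,0,-0.115,0.0918],[0,0,0,0,0,-0.115,0.0918],[0,0,0,0,0,-0.115,0.0918],[0,0,0,0,0,-0.115,0.0918],[0,0,0,0,0,-0.115,0.0918]]]' 20
python3 -m creep '[[[0,0,0.02,0,0,-0.115,0.0918],[0,0,0.02,0,0,-0.05,0.0918],[0,0,0,0,0,0,0.0918],[0,0,0,0,0,0,0.0918]]]' 20
python3 - <<'E'
from h import *
print(np.round(robot.state()["joint_pos"],1))
C=cam("wrist");im=robot.read_camera("wrist")[:,:,::-1];cv2.imwrite("pics/w13.png",im)
for r in robot.mark_of("wrist","gate_grip")[:2]: print(r["pixel"],r["confidence"],np.round(onz(C,r["pixel"],130)[:2],1))
need([419,331,133],183)
E
```

```text
time_s: 35.8
tool_pos: [414.9, 332.2, 379.7]
eef_rot: [-179.9, 0.0, 121.6]
force: [0.5, 0.3, 0.3]
grip_width: 1.002
time_s: 36.47
tool_pos: [415.6, 331.5, 379.5]
eef_rot: [-179.9, -0.0, 174.2]
force: [-0.7, 0.4, 0.0]
grip_width: 1.001
time_s: 36.8
tool_pos: [415.3, 331.2, 339.5]
eef_rot: [-179.9, -0.1, -176.8]
force: [-0.3, -0.7, 0.8]
grip_width: 1.0
[-79.8  13.4  45.2  95.2  -9.7  75.6  60.3]
[277.8, 185.2] 0.95 [415.5 330.9]
[300.7, 311.7] 0.49 [594.4 373.2]
grasp pt [416.2 331.8 359.7] rot [ 1.7999e+02  3.0000e-02 -1.7680e+02] shift tool mm [ -2.6  -1.  226.7]
turn about tool z rad 0.0036
```

View pics/w13.png

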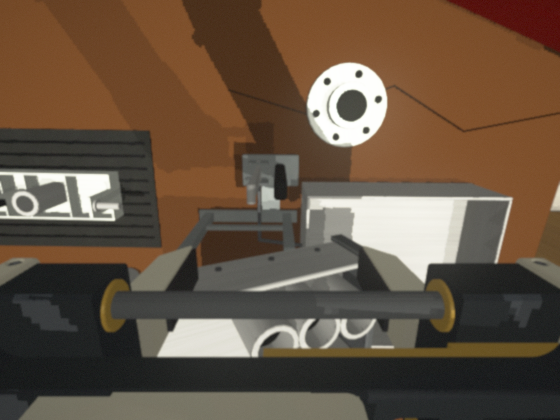

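Wrist view: black grip at (280,182), grey lever at (254,195) to its left; both lie well within the open jaws. I'll descend.

```bash
python3 -m creep '[[[-0.002,-0.002,0.03,0,0,0,0.0918],[0,0,0.035,0,0,0,0.0918],[0,0,0.035,0,0,0,0.0918],[0,0,0.03,0,0,0,0.0918],[0,0,0.02,0,0,0,0.0918],[0,0,0,0,0,0,0.0918],[0,0,0,0,0,0,0.0918]]]' 20
python3 - <<'E'
from h import *
C=cam("wrist");im=robot.read_camera("wrist")[:,:,::-1];cv2.imwrite("pics/w14.png",im)
for r in robot.mark_of("wrist","gate_grip")[:2]: print(r["pixel"],r["confidence"],np.round(onz(C,r["pixel"],130)[:2],1))
# dark grip pixels in central band
hsv=cv2.cvtColor(im,cv2.COLOR_BGR2HSV);m=(hsv[...,2]<60).astype(np.uint8);m[:150]=0;m[262:]=0;m[:,:200]=0;m[:,350:]=0
n,l,st,ce=cv2.connectedComponentsWithStats(m)
for i in np.argsort(-st[1:,4])[:3]+1: print(st[i],ce[i],np.round(onz(C,ce[i],152)[:2],1))
need([418,330,133],183)
E
```

```text
time_s: 37.48
tool_pos: [418.3, 329.9, 190.7]
eef_rot: [-180.0, -0.0, -176.7]
force: [-0.1, 0.6, 0.8]
grip_width: 1.0
[280.9, 223.2] 0.62 [415.4 331.7]
[ 273  181   24   70 1322] [283.33131619 217.50302572] [403.4 332.4]
[250 249   6  13  50] [252.48 255.86] [433.2 312.4]
[201 261   2   1   2] [201.5 261. ] [439.3 276.4]
grasp pt [419.2 330.5 210.9] rot [ 1.799e+02  1.300e-01 -1.767e+02] shift tool mm [ 1.4 -0.6 77.9]
turn about tool z rad 0.0052
```

View pics/w14.png

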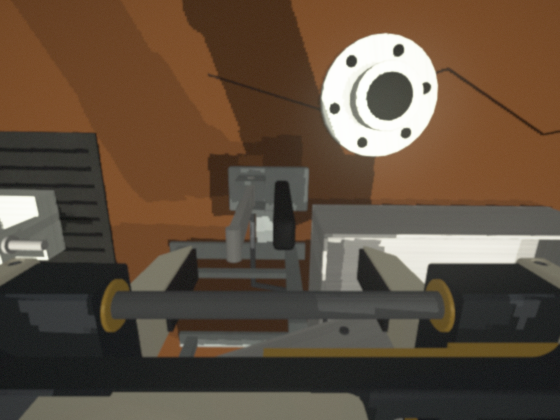

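```bash
python3 - <<'E'
from h import *
C=cam("wrist")
print("grip top",onz(C,(284.5,231),152),"lever top",onz(C,(235,247),165))
for X in ([418,334,152],[418,301,165]): print(proj(C,X))
E
```

```text
grip top [414.64452451 334.6379472  152.        ] lever top [422.7464259  302.18284222 165.        ]
[283.27195841 235.44689343]
[233.3097952  240.24359705]
```

```bash
python3 -m creep '[[[0.001,0,0.025,0,0,0,0.0918],[0,0,0.025,0,0,0,0.0918],[0,0,0.018,0,0,0,0.0918],[0,0,0.008,0,0,0,0.0918],[0,0,0.001,0,0,0,0.0918],[0,0,0,0,0,0,0.0918]]]' 20
python3 -m creep '[[[0,0,0,0,0,0,0.06],[0,0,0,0,0,0,0.04],[0,0,0,0,0,0,0.02],[0,0,0,0,0,0,0.01],[0,0,0,0,0,0,0],[0,0,0,0,0,0,0],[0,0,0,0,0,0,0],[0,0,0,0,0,0,0]]]' 20
```

```text
time_s: 38.08
tool_pos: [417.8, 330.3, 114.3]
eef_rot: [179.9, 0.1, -176.7]
force: [-0.4, 0.1, 0.1]
grip_width: 0.996
time_s: 38.75
tool_pos: [417.4, 327.9, 113.2]
eef_rot: [-179.9, -0.0, -176.8]
force: [1.4, -7.0, 2.5]
grip_width: 0.467
```

```bash
python3 -m creep '[[[0,0,0,0,0,0,0],[0,0,0,0,0,0,0],[0,0,0,0,0,0,0],[0,0,0,0,0,0,0],[0,0,0,0,0,0,0],[0,0,0,0,0,0,0]]]' 25
```

```text
time_s: 39.25
tool_pos: [417.3, 329.1, 112.9]
eef_rot: [-179.9, 0.0, -176.7]
force: [4.4, -4.4, -7.7]
grip_width: 0.285
```

```bash
python3 -m creep '[[[0,0,0,0,0,0,0],[0,0,0,0,0,0,0],[0,0,0,0,0,0,0],[0,0,0,0,0,0,0],[0,0,0,0,0,0,0],[0,0,0,0,0,0,0],[0,0,0,0,0,0,0],[0,0,0,0,0,0,0]]]' 35
python3 -m creep '[[[0,0,0,0,0,0,0],[0,0,0,0,0,0,0],[0,0,0,0,0,0,0],[0,0,0,0,0,0,0],[0,0,0,0,0,0,0],[0,0,0,0,0,0,0],[0,0,0,0,0,0,0],[0,0,0,0,0,0,0]]]'
python3 - <<'E'
from h import *
for c in("side","top"):
    im=robot.read_camera(c)[:,:,::-1];cv2.imwrite(f"pics/{c}15.png",im)
    C=cam(c)
    for r in robot.cut_out(c,"wide1_mid")[:6]: print(c,np.round(r["pixel"]),round(r["confidence"],2),np.round(onz(C,r["pixel"],30)[:2]))
    for X in ([545,416,190],[556,345,205],[558,315,210],[556,511,30],[556,470,30]): print(X,np.round(proj(C,X)))
E
```

```text
time_s: 39.92
tool_pos: [417.3, 329.2, 112.9]
eef_rot: [-179.9, 0.0, -176.7]
force: [4.7, -1.9, -8.1]
grip_width: 0.29
time_s: 40.58
tool_pos: [417.3, 329.2, 112.9]
eef_rot: [-179.9, 0.0, -176.7]
force: [4.5, -2.3, -7.9]
grip_width: 0.289
[545, 416, 190] [221. 143.]
[556, 345, 205] [231. 145.]
[558, 315, 210] [235. 147.]
[556, 511, 30] [218. 167.]
[556, 470, 30] [222. 171.]
top [125. 214.] 0.83 [507. 517.]
top [261. 180.] 0.45 [632.  75.]
[545, 416, 190] [141. 200.]
[556, 345, 205] [164. 197.]
[558, 315, 210] [174. 196.]
[556, 511, 30] [128. 200.]
[556, 470, 30] [140. 200.]
```

```bash
python3 -m creep '[[[0,0,0,0,0,0,0],[0,0,0,0,0,0,0],[0,0,0,0,0,0,0],[0,0,0,0,0,0,0.05],[0,0,0,0,0,0,0.0918],[0,0,0,0,0,0,0.0918],[0,0,0,0,0,0,0.0918],[0,0,0,0,0,0,0.0918]]]' 
python3 -m creep '[[[0,0,0,0,0,0,0.0918],[0,0,0,0,0,0,0.0918],[0,0,0,0,0,0,0.0918],[0,0,0,0,0,0,0.0918]]]'
python3 - <<'E'
from h import *
im=robot.read_camera("wrist")[:,:,::-1];cv2.imwrite("pics/w16.png",im)
C=cam("wrist")
print(np.round(robot.state()["force"],1))
E
```

```text
time_s: 41.45
tool_pos: [417.1, 329.4, 113.6]
eef_rot: [180.0, -0.0, -176.7]
force: [1.1, -4.8, 3.3]
grip_width: 0.598
time_s: 41.78
tool_pos: [416.8, 330.7, 113.2]
eef_rot: [179.9, -0.0, -176.6]
force: [0.3, 0.1, 0.3]
grip_width: 0.884
[ 1.1 -0.5 -0.2]
```

```bash
python3 -m creep '[[[0,0,-0.015,0,0,0,0.0918],[0,0,-0.03,0,0,0,0.0918],[0,0,-0.04,0,0,0,0.0918],[0,0,-0.04,0,0,0,0.0918],[0,0,-0.04,0,0,0,0.0918],[0,0,-0.04,0,0,0,0.0918],[0,0,-0.04,0,0,0,0.0918],[0,0,-0.02,0,0,0,0.0918]]]' 
python3 -m creep '[[[0,0,0,0,0,0.115,0.0918],[0,0,0,0,0,0.115,0.0918],[0,0,0,0,0,0.115,0.0918],[0,0,0,0,0,0.115,0.0918],[0,0,0,0,0,0.115,0.0918],[0,0,0,0,0,0.115,0.0918],[0,0,0,0,0,0.115,0.0918],[0,0,0,0,0,0.115,0.0918]]]'
python3 -m creep '[[[0,0,0,0,0,0.115,0.0918],[0,0,0,0,0,0.115,0.0918],[0,0,0,0,0,0.115,0.0918],[0,0,0,0,0,0.115,0.0918],[0,0,0,0,0,0.115,0.0918],[0,0.02,0,0,0,0.1,0.0918],[0,0.039,0,0,0,0,0.0918],[0,0.039,0,0,0,0,0.0918]]]'
python3 -m creep '[[[0.01,0.03,0,0,0,0,0.0918],[0,0.01,0,0,0,0,0.0918],[0,0,0,0,0,0,0.0918],[0,0,0,0,0,0,0.0918]]]'
python3 - <<'E'
from h import *
w=robot.read_camera("wrist")[:,:,::-1];C=cam("wrist")
for r in robot.cut_out("wrist","wide1_mid")[:6]: print("wrist",np.round(r["pixel"]),round(r["confidence"],2),np.round(onz(C,r["pixel"],30)[:2]))
s=robot.read_camera("side")[:,:,::-1];t=robot.read_camera("top")[:,:,::-1]
for c in("side","top"):
    D=cam(c)
    for n in("wide1_mid","slim1_mid","cradle"):
        for r in robot.cut_out(c,n)[:6]: print(c,n,np.round(r["pixel"]),round(r["confidence"],2),np.round(onz(D,r["pixel"],30)[:2]))
left=w[0:300,60:440]                       # 380x300
a=cv2.resize(s[100:310,140:420],(400,300));b=cv2.resize(t[120:300,60:400],(400,212)) 
o=np.zeros((590,800,3),np.uint8);o[:300,:380]=left;o[:300,400:]=a
o[300:590,:548]=cv2.resize(t[120:300,60:400],(548,290));cv2.imwrite("pics/final.png",o)
E
```

```text
time_s: 42.5
tool_pos: [418.0, 330.3, 383.0]
eef_rot: [179.7, 0.2, -176.7]
force: [0.5, 0.9, 0.3]
grip_width: 0.999
time_s: 43.17
tool_pos: [416.8, 330.1, 378.2]
eef_rot: [180.0, -0.0, 130.3]
force: [-0.4, -0.1, 0.3]
grip_width: 0.999
time_s: 43.83
tool_pos: [514.6, 337.7, 377.8]
eef_rot: [-179.9, -0.1, 92.2]
force: [-0.4, 0.9, 1.8]
grip_width: 1.0
time_s: 44.17
tool_pos: [554.7, 346.0, 377.6]
eef_rot: [-180.0, 0.1, 91.9]
force: [-0.8, 0.4, -0.4]
grip_width: 1.0
wrist [252.  50.] 0.75 [510. 519.]
side slim1_mid [279. 248.] 0.56 [ 480. -110.]
side cradle [276. 249.] 0.96 [ 470. -107.]
top cradle [306. 230.] 0.64 [470. -77.]
```

View pics/final.png

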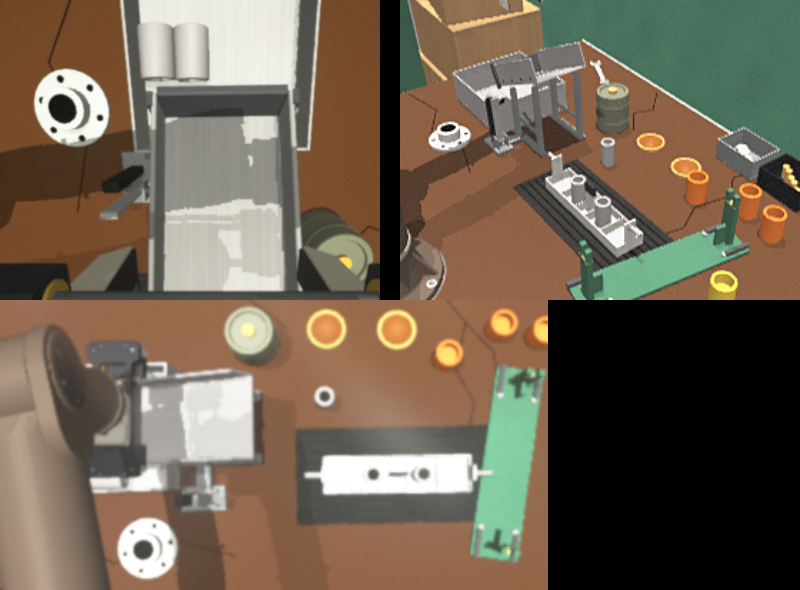

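The chute is empty, the gate up and the lever back, but only two sleeves show in the tote; the third may be under the chute lip. I'll look back from the far side.

```bash
python3 -m creep '[[[0.02,-0.005,0,0,0,0,0.0918],[0.035,-0.005,0,0,0,0,0.0918],[0.035,-0.005,0,0,0,0,0.0918],[0.035,-0.005,0,0,0,0,0.0918],[0.035,0,0,0,0,0,0.0918],[0.02,0,0,0,0,0,0.0918],[0,0,0,0,0,0,0.0918],[0,0,0,0,0,0,0.0918]]]'
python3 - <<'E'
from h import *
w=robot.read_camera("wrist")[:,:,::-1];C=cam("wrist");cv2.imwrite("pics/w17.png",w)
for n in("wide1_mid","slim1_mid","tote"):
    for r in robot.cut_out("wrist",n)[:6]: print(n,np.round(r["pixel"]),round(r["confidence"],2),np.round(onz(C,r["pixel"],30)[:2]),cv2.boundingRect(r["mask"].astype(np.uint8)))
for X in ([557,371,95],[557,433,140],[557,433,4],[557,650,95],[432,511,95],[682,511,95]): print(X,np.round(proj(C,X)))
g=cv2.cvtColor(w,cv2.COLOR_BGR2GRAY)[60:264:6,120:450:4]
for r in g: print("".join(" .:-=+*#%@"[9-int(v)//26] for v in r))
E
```

```text
time_s: 45.33
tool_pos: [527.9, 526.8, 377.1]
eef_rot: [-180.0, 0.1, 92.1]
force: [1.3, -0.2, 0.5]
grip_width: 0.999
wide1_mid [266. 175.] 0.96 [510. 510.] (251, 152, 33, 46)
tote [299. 146.] 0.68 [563. 560.] (202, 75, 187, 192)
[557, 371, 95] [291. 269.]
[557, 433, 140] [295. 245.]
[557, 433, 4] [291. 215.]
[557, 650, 95] [301.  81.]
[432, 511, 95] [211. 181.]
[682, 511, 95] [381. 186.]
********#**************************************************************************
*********#*************************************************************************
*********#*************************************************************************
*********************=---:::::::::::::::...........:::::::::::::::::***************
**********#**********:***************************************+*****-***************
**********#**********.**+.................................::::****+=***************
***********#*********.***.................................::.:****=+***************
***********#*********.***   ..         .:-               ....-****-****************
***********#*********:***           -
[... 1446 characters left out ...]
-::::****:******************
#+---@@%%%#-+*-:  *****=***:::::++++++++++++++++==+*++=:...-****:******************
##---@@%%%%-== +# *****+***:::::+++++++==+++++++=+*++==:....-***=******************
##*--=%%%%*:-    :******+**::::::++++++++++++++++*+++==:..:=***++******************
####=+--:.-     :*******=**:.::::+++++++++++++++++++++=:...-***+*******************
##***+     =:  +********-**=--:==********++++*********+++++****-*******************
**********++#*********#*-******++++**+++++++++++++++++++++++***:*******************
*************++++*%#*---:*****-*:::::::::::::::::::.....=**-%#+++++****************
**********++++++*%%%*==*-*****-*:::::::::......::::.....-**-%%#+++++++*************
```

Only two sleeves are certain (columns 216–248 and 251–284), so I'll tilt the wrist to see under the lip.

```bash
python3 -m creep '[[[0,0,0,0,-0.09,0,0.0918],[0,0,0,0,-0.09,0,0.0918],[0,0,0,0,-0.09,0,0.0918],[0,0,0,0,-0.09,0,0.0918],[0,0,0,0,-0.08,0,0.0918],[0,0,0,0,0,0,0.0918],[0,0,0,0,0,0,0.0918]]]'
python3 - <<'E'
from h import *
w=robot.read_camera("wrist")[:,:,::-1];C=cam("wrist");cv2.imwrite("pics/w18.png",w)
for n in("wide1_mid","slim1_mid","gate_grip"):
    for r in robot.cut_out("wrist",n)[:6]: print(n,np.round(r["pixel"]),round(r["confidence"],2),np.round(onz(C,r["pixel"],30)[:2]),cv2.boundingRect(r["mask"].astype(np.uint8)))
for X in ([557,371,95],[557,433,140],[557,400,4],[557,650,95],[432,511,95],[682,511,95]): print(X,np.round(proj(C,X)))
# rectified view of tote floor plane z=30, ascii: rows y 620->365, cols x 430->690
xs=np.arange(436,684,3.);ys=np.arange(560,365,-6.)
g=cv2.cvtColor(w,cv2.COLOR_BGR2GRAY)
mp=np.array([[proj(C,[x,y,30]) for x in xs] for y in ys],np.float32)
r=cv2.remap(g,mp[...,0],mp[...,1],1)
for y,q in zip(ys,r): print("%3d "%y+"".join(" .:-=+*#%@"[9-int(v)//26] for v in q))
E
```

```text
time_s: 46.12
tool_pos: [523.3, 520.6, 368.4]
eef_rot: [-179.4, 21.4, 92.4]
force: [-0.1, -0.5, 0.5]
grip_width: 1.001
wide1_mid [272.  88.] 0.81 [515. 514.] (252, 59, 37, 61)
wide1_mid [224. 274.] 0.63 [416.  92.] (206, 254, 79, 91)
wide1_mid [392. 238.] 0.2 [771. 222.] (366, 214, 55, 62)
slim1_mid [222. 346.] 0.24 [ 385. -237.] (198, 336, 110, 20)
gate_grip [294. 237.] 0.81 [567. 219.] (196, 168, 178, 188)
[557, 371, 95] [295. 195.]
[557, 433, 140] [300. 177.]
[557, 400, 4] [294. 151.]
[557, 650, 95] [316. -31.]
[432, 511, 95] [206. 103.]
[682, 511, 95] [399. 110.]
560 *===================-:::.:::--:::::::.....:===============..................:=*****
554 *==========+++----=-:::::::::---=========================-..................:=*****
548 *++++++++++******++++++=======++++:...::::.-===========-.. .................:=*****
542 ++*++++*+*+*++++*****++====+++++++-........:====--::.:--.. .. ..............:=*****
536 ++***++++++*****++++*++===========:.........:............. ....... ..........:+****
530 *****+*+*+**+--=++=--:::.......::--........ .............. ........ ....  ...:+***
[... 1677 characters left out ...]
 ***-:.........:::++++++++++++++++++++++++++++++++++++++++++++++++=====-.....:.:-+**
404 ***-..........:::+++++++++++++++++++++++++++++++++++++++++++++++++++==-...:..::-+**
398 ***-.. ......::::++++++++++++++++++++++++++++++++++++++++++++++++++++-:::-===+++***
392 ***=::::----=++++++++++++++++++++++++++++++++++++++++++++++++++++++++::-+++++++++**
386 ***+++++++++++++++*++++++++++++++++*+++++++++++++++++++++++++++++++*+==+++++++++++*
380 ***++++++++++++++++*++++++++++++++++++++++++++*+++++++++++++++++****+++++++++++++++
374 ***+++++++++++*+*++++++++++++++***+++++++++++++++++++++++++++++++++++++++++++++++++
368 **++++++++++++++*++++++++++++++*####***+*+++*+**********************+++++++++++++++
```

```bash
python3 -m creep '[[[0,0,0,0,0.09,0,0.0918],[0,0,0,0,0.09,0,0.0918],[0,0,0,0,0.09,0,0.0918],[0,0,0,0,0.09,0,0.0918],[0,0,0,0,0.015,0,0.0918],[-0.02,-0.03,0,0,0,0,0.0918],[-0.02,-0.035,0,0,0,0,0.0918],[-0.02,-0.035,0,0,0,0,0.0918]]]'
python3 -m creep '[[[-0.02,-0.035,0,0,0,-0.1,0.0918],[0,0,0,0,0,-0.115,0.0918],[0,0,0,0,0,-0.115,0.0918],[0,0,0,0,0,-0.115,0.0918],[0,0,0,0,0,-0.115,0.0918],[0,0,0,0,0,-0.115,0.0918],[0,0,0,0,0,-0.115,0.0918],[0,0,0,0,0,-0.115,0.0918]]]'
python3 -m creep '[[[0,0,0,0,0,-0.115,0.0918],[0,0,0,0,0,-0.115,0.0918],[0,0,0,0,0,-0.115,0.0918],[0,0,0,0,0,-0.115,0.0918],[0,0,0,0,0,-0.115,0.0918],[0,0,0,0,0,-0.1,0.0918],[0,0,0.02,0,0,0,0.0918],[0,0,0.02,0,0,0,0.0918]]]'
python3 -m creep '[[[0,0,0.02,0,-0.09,0,0.0918],[0,0,0,0,-0.09,0,0.0918],[0,0,0,0,-0.09,0,0.0918],[0,0,0,0,-0.09,0,0.0918],[0,0,0,0,-0.09,0,0.0918],[0,0,0,0,0,0,0.0918],[0,0,0,0,0,0,0.0918]]]'
python3 - <<'E'
from h import *
print(np.round(robot.state()["joint_pos"],1))
w=robot.read_camera("wrist")[:,:,::-1];C=cam("wrist");cv2.imwrite("pics/w19.png",w)
for n in("wide1_mid","slim1_mid","tote"):
    for r in robot.cut_out("wrist",n)[:6]: print(n,np.round(r["pixel"]),round(r["confidence"],2),np.round(onz(C,r["pixel"],30)[:2]),cv2.boundingRect(r["mask"].astype(np.uint8)))
for X in ([432,371,95],[432,511,95],[480,433,140],[540,420,30],[500,420,30],[540,470,30]): print(X,np.round(proj(C,X)))
xs=np.arange(660,430,-6.);ys=np.arange(340,600,3.)
g=cv2.cvtColor(w,cv2.COLOR_BGR2GRAY)
mp=np.array([[proj(C,[x,y,30]) for y in ys] for x in xs],np.float32)
r=cv2.remap(g,mp[...,0],mp[...,1],1)
for x,q in zip(xs,r): print("%3d "%x+"".join(" .:-=+*#%@"[9-int(v)//26] for v in q))
E
```

```text
time_s: 46.98
tool_pos: [426.3, 454.3, 369.5]
eef_rot: [-179.7, 0.2, 91.9]
force: [-1.2, 1.6, 2.1]
grip_width: 1.0
time_s: 47.65
tool_pos: [393.0, 434.3, 370.6]
eef_rot: [-179.7, -0.2, 144.1]
force: [-0.2, 0.7, -0.3]
grip_width: 0.999
time_s: 48.32
tool_pos: [393.6, 434.6, 331.0]
eef_rot: [-179.9, -0.2, -177.5]
force: [0.1, 0.0, -1.1]
grip_width: 1.0
time_s: 48.9
tool_pos: [391.1, 434.6, 310.0]
eef_rot: [-179.8, 25.3, -177.2]
force: [0.5, 0.5, -0.5]
grip_width: 1.0
[-84.    9.4  19.  105.8  23.7  55.8  15.4]
wide1_mid [326. 167.] 0.92 [515. 512.] (303, 151, 51, 32)
wide1_mid [326. 144.] 0.61 [476. 507.] (307, 141, 53, 13)
tote [353. 170.] 0.67 [518. 556.] (225, 105, 234, 163)
[432, 371, 95] [223. 135.]
[432, 511, 95] [341. 140.]
[480, 433, 140] [274. 193.]
[540, 420, 30] [265. 178.]
[500, 420, 30] [265. 156.]
[540, 470, 30] [296. 179.]
660 +++++++++++++++++++++++=--:...:-=*******+++++++++++++++++++++++++++++++++++++++++++++++
654 +++++++++++++++++++++++++++=--:.:=+****++++++++++++++++++++++++++++++++++++++++++++++++
648 ++++++++++++++++++++++++++++++===**+++++++++-:.:::::::::::----:-
[... 2635 characters left out ...]
.:::::::--....:-:                                       
468 =*######+++++++++++++++++++++++========-----::::::::........      ...                  
462 -********+++++++++++++++++++++++++++++++++++++++++++++++++++++++++++++++++===========--
456 -********++++++++++++++++++++++++++++++++++++++++++++++++++++++++++++++++++++++++++++++
450 -*********+++++++++++++++++++++++++++++++++++++++++++++++++++++++++++++++++++++++++++++
444 -*********+++++++++++++++++++++++++++++++++++++++++++++++++++++++++++++++++++++++++++++
438 -**********++++++++++++++++++++++++++++++++++++++++++++++++++++++++++++++++++++++++++++
432 -:::--===+**+++++++++++++++++++++++++++++++++++++++++++++++++++++++++++++++++++++++++++
```

```bash
python3 - <<'E'
import cv2,numpy as np
g=cv2.cvtColor(cv2.imread("pics/w19.png"),cv2.COLOR_BGR2GRAY)
print("cols 222..345 step3")
for y in range(136,212,2): print(y," ".join("%3d"%v for v in g[y,222:346:3]))
E
```

```text
cols 222..345 step3
136  69  99 113 114 116 114 115 114 112 114 113 113 113 114 115 116 113 113 115 115 114 114 116 116 118 117 115 117 117 116 117 118 118 117 119 116 117 118 118 116 118 118
138  92 145 152 150 150 149 151 149 141 146 148 151 150 151 152 152 151 152 151 144 144 144 150 152 152 153 152 152 151 152 145 146 142 150 152 151 150 152 152 152 151 151
140  95 227 233 232 231 232 232 230 224 228 229 232 231 232 232 233 231 233 232 225 227 226 233 233 233 236 235 235 233 235 231 232 229 235 235 236 237 236 235 236 236 236
142  91 204 154 140 139 135 149 149 148 149 151 149 150 150 168 172 171 172 171 172 172 171 172 174 181 227 218 211 170 228 237 237 237 237 238 238 238 237 237 239 239 238
144  87 212 136  98  97  92 110 114 112 114 116 114 114 114 145 148 149 149 148 149 149 148 149 149 161 221 217 146 133 228 239 239 239 240 239 239 240 240 241 241 241 241
146  83 195 157  98  95  92 114 114 115 115 112 114 112 112 145 149 150 150 150 150 150 150 150 151 184 220 219 137 122 225 234 235 233 235 236 236 236 237 237 237 238 238
148  77 181 185  99  92  90 111 115 113 113 116 
[... 4755 characters left out ...]
 239 239 239
204 113 111 105 111 116 116 117 116 117 118 118 117  93  66  64  65  63  65 120 155 157 156 157 169 243 244 243 243 243 243 242 241 242 241 241 240 241 240 239 240 239 241
206 112  90  66 106 117 118 116 116 117 118 118 117 112  73  61  63  64  66  84 148 153 154 154 168 241 242 242 242 242 242 241 242 241 241 240 240 240 239 240 240 240 240
208 112  77  61 102 117 117 118 117 115 117 116 117 115  83  65  62  66  65  64 113 147 156 163 184 241 242 242 241 241 241 241 241 241 240 241 240 240 240 240 240 240 240
210 114 100  91 111 117 116 119 117 115 115 117 115 115 106  71  65  65  65  64  77 125 151 182 239 242 242 241 242 242 241 240 240 240 240 241 240 240 240 240 240 240 240
```

```bash
python3 - <<'E'
from h import *
C=cam("wrist")
for X in ([450,375,95],[450,375,4],[520,375,95],[520,375,4],[600,375,4],[480,454,135],[480,440,190],[630,454,135],[520,440,4],[520,460,4],[640,440,4]): print(X,np.round(proj(C,X)))
w=robot.read_camera("top");T=cam("top")
for c in("top","side"):
    robot.read_camera(c);D=cam(c)
    for n in("wide1_mid",):
        for r in robot.mark_of(c,n)[:8]: print(c,np.round(r["pixel"]),round(r["confidence"],2),np.round(onz(D,r["pixel"],30)[:2]))
im=cv2.imread("pics/w18.png");print("w18 colours")
g=cv2.cvtColor(im,cv2.COLOR_BGR2GRAY)
print("cols",list(range(196,400,6)))
for y in range(96,206,4): print(y," ".join("%3d"%v for v in g[y,196:400:6]))
E
```

```text
[450, 375, 95] [227. 148.]
[450, 375, 4] [235. 114.]
[520, 375, 95] [231. 193.]
[520, 375, 4] [237. 156.]
[600, 375, 4] [239. 195.]
[480, 454, 135] [292. 190.]
[480, 440, 190] [280. 222.]
[630, 454, 135] [284. 267.]
[520, 440, 4] [278. 158.]
[520, 460, 4] [291. 158.]
[640, 440, 4] [275. 213.]
top [126. 213.] 0.81 [512. 513.]
side [206. 171.] 0.59 [496. 509.]
side [325. 259.] 0.37 [ 572. -238.]
w18 colours
cols [196, 202, 208, 214, 220, 226, 232, 238, 244, 250, 256, 262, 268, 274, 280, 286, 292, 298, 304, 310, 316, 322, 328, 334, 340, 346, 352, 358, 364, 370, 376, 382, 388, 394]
96  87  79 112  82 162 195 208 198 180 140 158 192 208 204 200 162 229 231 231 233 231 232 233 234 233 233 235 233 235 233 167  88  86  88
100  79  79 140  87 155 195 206 197 181 143 156 192 208 204 183 149 228 231 229 230 231 232 234 235 233 233 234 234 236 233 125  86  88  87
104  78  78 172  85 150 194 203 199 182 144 154 191 207 203 183 141 212 211 209 211 211 232 235 236 235 232 235 231 235 230 123  87  87  90
108  79  79 191  85 140 191 204 197 182 146 151 191 205 201 182 140 203 206 207 211 209 232 234 
[... 2703 characters left out ...]

188  94  91 172  33 209 110 113 107 189 206 234 237 236 235 235 236 239 237 237 238 239 235 241 237 236 234 173  90 125 108 101  93  92  90
192  91  92 121  35 175 207 204 116 197 190 235 238 237 235 236 237 240 238 237 238 239 237 241 238 235 234 149  90 135 111 171  94  91  93
196  93  91  41  36  37  92 148 112 202 190 235 238 237 236 236 237 240 238 237 238 239 236 241 239 235 235 131  89 147 113  93  94  90  90
200  88  92  35  34  60  85  96 107 204 186 236 238 237 237 236 237 240 239 238 239 239 237 241 239 235 235 129  93 162 106  93  94  91  92
204  90  92  34  36  81 141 179  96 209 186 236 239 238 237 237 237 240 239 239 239 239 237 240 239 236 235 112  92 172  95  93  92  92  90
```

```bash
python3 - <<'E'
import cv2,numpy as np
for f,r,c in(("w17",(132,216,3),(210,350,4)),("w18",(84,150,3),(210,350,4))):
    g=cv2.cvtColor(cv2.imread(f"pics/{f}.png"),cv2.COLOR_BGR2GRAY)
    print(f,list(range(*c)))
    for y in range(*r): print(y," ".join("%3d"%v for v in g[y,c[0]:c[1]:c[2]]))
E
```

```text
w17 [210, 214, 218, 222, 226, 230, 234, 238, 242, 246, 250, 254, 258, 262, 266, 270, 274, 278, 282, 286, 290, 294, 298, 302, 306, 310, 314, 318, 322, 326, 330, 334, 338, 342, 346]
132  85  84  86 145 147 146 147 148 142 148 148 145 149 145 145 144 144 144 145 146 143 143 199 170 144 146 148 147 146 146 196 235 234 235 233
135  84  85  85 145 145 144 146 145 144 147 145 145 151 146 144 145 145 143 144 146 143 143 147 145 142 144 148 145 145 145 224 235 234 235 232
138  84  84  84 145 145 147 147 145 141 146 146 145 148 146 145 144 143 144 142 143 143 142 147 145 144 143 148 145 146 145 228 235 233 234 231
141  86  85  84 144 147 145 145 145 142 146 145 143 147 144 144 142 143 142 142 143 144 141 145 144 143 143 145 144 143 144 227 234 233 234 231
144  91  84  83 141 145 145 145 144 142 145 145 143 146 145 144 144 142 142 142 142 143 142 145 146 141 142 143 143 143 144 228 234 232 234 229
147  95  84  83 139 144 143 142 144 142 145 146 142 146 143 142 141 142 142 141 142 141 141 144 145 139 142 143 144 145 144 231 233 232 234 228
150  96  84  83 139 142 140 138 137 137 140 145 142 143 
[... 5753 characters left out ...]
 165 210 211 202 205 206 112 108 106 108 108 110 116 120 123 120 108 109 110 109 110 111 117 141 138 143 120 107 107 120 131
138 105 124  87  88 152 210 209 202 204 208 128 108 109 110 107 108 110 108 107 108 107 111 108 107 108 109 114 140 138 124 109 106 118 130 137
141  95 147  87  87 133 208 211 204 206 208 128 107 107 109 109 110 111 107 108 108 107 108 110 109 109 108 119 141 130 110 104 115 127 133 141
144  85 171  86  87 111 208 210 204 206 222 138 107 107 109 108 109 108 106 108 109 109 109 110 108 110 109 110 113 108 104 118 128 132 139 143
147  80 189  85  87 103 206 210 206 218 228 203 108 108 107 106 109 110 107 107 109 110 109 107 109 110 110 106 110 100 113 125 134 138 140 141
```

```bash
python3 -m creep '[[[0,0,-0.03,0,0.09,0,0.0918],[0,0,-0.03,0,0.09,0,0.0918],[0,0,-0.02,0,0.09,0,0.0918],[0,0,0,0,0.09,0,0.0918],[0,0,0,0,0.083,0,0.0918],[0,-0.03,0,0,0,0,0.0918],[0,-0.038,0,0,0,0,0.0918],[0,-0.038,0,0,0,0,0.0918]]]'
python3 -m creep '[[[0,-0.038,0,0,0,0,0.0918],[0,-0.038,0,0,0,0,0.0918],[0,-0.038,0,0,0,0,0.0918],[0,-0.038,0,0,0,0,0.0918],[0,-0.038,0,0,0,0,0.0918],[0,-0.038,0,0,0,0,0.0918],[0,-0.038,0,0,0,0,0.0918],[0,-0.02,0,0,0,0,0.0918]]]'
python3 - <<'E'
from h import *
print(np.round(robot.state()["tool_pos"]))
for c in("top","side"):
    n=robot.read_camera(c)[:,:,::-1];cv2.imwrite(f"pics/{c}20.png",n);D=cam(c)
    for t in("wide1_mid","slim1_mid"):
        for r in robot.cut_out(c,t)[:8]: print(c,t,np.round(r["pixel"]),round(r["confidence"],2),np.round(onz(D,r["pixel"],30)[:2]),cv2.boundingRect(r["mask"].astype(np.uint8)))
    o=cv2.imread(f"pics/{c}0.png")
    d=cv2.GaussianBlur(cv2.absdiff(n,o).max(2),(3,3),0);x0,y0,x1,y1=(60,145,240,270) if c=="top" else (170,120,290,230)
    m=np.zeros_like(d);m[y0:y1,x0:x1]=d[y0:y1,x0:x1]>30
    k,l,st,ce=cv2.connectedComponentsWithStats(m)
    for i in range(1,k):
        if st[i,4]>12: print("  diff",st[i],np.round(ce[i]),np.round(onz(D,ce[i],30)[:2]))
E
```

```text
time_s: 50.02
tool_pos: [368.7, 326.6, 384.0]
eef_rot: [-179.8, 0.0, -177.4]
force: [0.5, -0.7, 1.3]
grip_width: 1.003
time_s: 50.68
tool_pos: [381.2, 37.3, 385.8]
eef_rot: [-179.9, 0.1, -177.6]
force: [0.7, 0.8, -0.7]
grip_width: 1.002
[381.  37. 386.]
top wide1_mid [119. 216.] 0.54 [502. 538.] (113, 207, 15, 15)
top slim1_mid [324. 229.] 0.41 [ 473. -135.] (316, 222, 13, 11)
  diff [117 206  12   3  21] [123. 207.] [533. 525.]
  diff [115 218  15   7  89] [122. 221.] [484. 527.]
  diff [115 223  26  15 161] [132. 232.] [450. 492.]
  diff [223 248  17  22 275] [232. 259.] [369. 164.]
side wide1_mid [208. 168.] 0.47 [514. 523.] (201, 162, 17, 12)
side slim1_mid [280. 247.] 0.64 [ 486. -104.] (276, 239, 12, 21)
  diff [206 120  41  30 688] [226. 129.] [773. 856.]
  diff [239 160   5   3  13] [241. 161.] [669. 497.]
  diff [208 167  10   7  46] [212. 170.] [521. 499.]
  diff [241 205  30  25 412] [254. 221.] [486.  70.]
  diff [209 223  19   7  75] [219. 227.] [366. 111.]
```

```bash
python3 - <<'E'
import cv2,numpy as np
from h import *
g=cv2.cvtColor(cv2.imread("pics/w18.png"),cv2.COLOR_BGR2GRAY)
print(list(range(312,385,2)))
for y in range(108,186,3): print(y," ".join("%3d"%v for v in g[y,312:385:2]))
E
```

```text
[312, 314, 316, 318, 320, 322, 324, 326, 328, 330, 332, 334, 336, 338, 340, 342, 344, 346, 348, 350, 352, 354, 356, 358, 360, 362, 364, 366, 368, 370, 372, 374, 376, 378, 380, 382, 384]
108 209 206 209 222 232 232 230 232 234 235 234 235 236 234 233 236 235 231 234 234 233 233 233 233 235 234 237 236 234 221 210 177  97  87  87  88  88
111 209 207 211 228 232 232 231 232 234 233 234 235 236 234 234 236 233 232 233 234 232 233 234 234 235 234 236 236 231 216 205 141  93  88  87  87  88
114 197 196 201 224 225 226 224 225 213 196 201 211 218 221 226 235 233 232 230 212 225 233 234 233 234 235 236 235 229 216 194 118  89  87  87  86  86
117 110 108 120 139 142 139 139 142 144 140 143 145 145 143 162 217 201 189 156 141 145 193 232 233 234 235 236 233 230 213 176  96  86  85  85  88  85
120 109 107 122 141 141 139 139 141 141 141 145 143 142 144 143 145 140 134 118 112 109 122 177 226 233 236 235 233 224 205 137  92  88  87  88  88  89
123 110 108 125 139 140 140 138 143 142 141 144 144 144 140 144 137 118 112 107 104 112 125 119 140 205 236 235 231 215 188 114  90  85  87  86  88  87
12
[... 2337 characters left out ...]
 106 113 115 115 115 114 114 114 114 116 116 114 115 109 101  90  89  89  87  87  95 185 180
174 104 105 106 105 107 106 106 105 104 105 107 107 104 110 112 111 112 113 112 112 113 113 111 113 112 113 113 113 109  95  89  87  88  87 118 209 132
177  95  94  95  95  96  96  95  97  94  95  97  96  95  98 103 108 109 109 109 108 108 106 108 108 107 106 109 111 110 103  89  87  87  89 156 199 106
180 101 101 101 100  99 100  99 102 101 101 100 101 100 107 118 117 117 117 116 114 114 116 115 115 115 113 112 111 111 110  99  88  87  98 192 171  95
183 111 109 109 107 109 108 110 122 117 111 114 115 123 130 132 134 132 125 128 128 128 125 125 126 123 120  86  77  97 108 108  91  88 120 211 128  92
```

The shaded patch at (322–370, 117–163) in the tilted picture has a cylinder's gradient and straight ends. That is the third sleeve, lying diagonally in the tote below the chute. The arm is clear, so I'm handing in.

```bash
python3 -c "
from cell import robot
s=robot.state();print(s['time_s'],s['tool_pos'],s['force']);print(robot.close_job())"
```

```text
50.9833 [381.29653293  43.03611501 385.44747994] [ 0.57540554  0.73113135 -0.39103543]
the job is handed in; nothing more can be done
None
```

I handed the job in at 51 s. All three wide sleeves look to be in the tote, but only two of them are plainly visible there.

**What I did:** I lifted the cradle straight off the stand and set it lengthwise in the middle of the mat. I then put the three wide sleeves, one from the cradle and two from the bench, into the chute behind the shut gate. Last, I squeezed the lever against the grip for about 2 s, released it and moved the arm clear.

**Last checks:**
- **Chute and gate:** The chute is empty, the gate is up, and the lever has sprung back.
- **Left behind:** Two slim sleeves remain in the cradle and one on the bench. I saw no sign that the canister, shaft, lenses or flange moved.
- **Third sleeve:** The detector reported at most two sleeves in the tote. I identified the third only from its shading, lying diagonally in the tote under the chute's lower end, because my picture views were used up. None of the pictures showed a wide sleeve anywhere else.
- **Gate squeeze:** The jaws stopped at about 26.5 mm, not the nominal 24 mm for a full squeeze. I put that down to a few degrees of jaw misalignment; the gate still let everything through.

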